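Nest the empty tubs and tidy the tape rolls

ROBOT

A 6-joint arm with a two-finger parallel gripper is mounted at the origin on the work surface. World frame = base frame: x ahead of the robot, y to its left, z up, the work surface at z = 0. Lengths are in m, angles in degrees, forces in N, time in s.
With the tool pointing down it reaches from about 0.25 to 0.775 m from the base axis. Payload 4 kg.
Tool frame: the origin (TCP) lies midway between the tips of the shut fingers; the grasp point (between the pads) lies 19 mm behind it; z points along the fingers, y is the direction in which the jaws open and shut (so a half turn about z gives the same grasp; the last joint's range is limited). The gripper opens to 94 mm and grips with 3 to 60 N. Pads are 16 mm wide; open, the fingers measure 119 mm over their backs; the gripper's body (75 mm by 177 mm) begins 78 mm behind the grasp point.
Start: joints at [60.441, 4.996, 78.535, -0, 96.463, -5.907], TCP at [0.221, 0.504, 0.206] pointing down, gripper open.
Joint ranges: [-177.83, 177.83], [-43.37, 116.18], [15.69, 146.23], [-61.86, 241.86], [9.47, 152.12], [-147.06, 147.06]. Speed limits (degrees/s): [159.86, 159.86, 180, 180, 180, 180].

INTERFACE

Orientations are given as [roll, pitch, yaw] about the fixed x, y, z axes, in that order (R = Rz(yaw) Ry(pitch) Rx(roll)).
In Python, from rig import arm, optics, workorder gives the robot as it stands.
- The arm moves only by the tool jog_arm, never from a script. Its arguments are lists of equal length, an entry for each row: "travel": the shift along the tool's x, y, z in m, a list of three; "yaw": the turn about the tool's z in rad; "hand": the finger opening in m, from 0 to 0.094. In form: {"travel": [[tx, ty, tz], ...], "yaw": [yaw, ...], "hand": [hand, ...]}. A call has 1 to 5 rows; each row shifts and turns the commanded pose from where the row before left it, along the tool's axes as they then stand; what a row does not reach is not made up. A row lasts 1/10 s, in which the tool goes at most 50 mm and 8.59 degrees, less where a joint would pass 70% of its speed; a pose out of reach is approached as far as the arm can. A call is refused whole if a number of a shift passes 0.05 or a number of a turn 0.15, either way. A call with a gripper value outside its range is refused whole. The fingers move at their own pace and stop on an object; "grip_force" is the grip in N (left out, the last holds). Time passes only in rows, so rows that do not move let the fingers close. It gives the time, the measured TCP pose, the force and the opening at its end, in the units of the state.
- arm.state(): the state, without advancing time (a new reading comes with each control period).
- optics.grab_frame(name): name is "scene" or "top" or "wrist"; returns the picture (420x560x3 uint8, red, green, blue); there is no depth.
- optics.calibration(name): a dict with "camera_matrix" (3x3 intrinsics, pixels), "R" (3x3) and "t" (3): a world point X has camera coordinates R X + t; the wrist camera has in their place "hand_eye" (4x4, takes a point from camera to tool coordinates, whose origin is the TCP and whose axes are the flange's). Camera axes: x right, y down, z forward; pixel columns grow to the right and rows downward; lengths in m; the calibration is good to about 2 mm. A picture is of the moment at which its call begins: read the wrist's pose just before it. calibration takes no time and is no camera call.
- workorder.close_job(): hands the job in, once; it reports no verdict.
The state is a dict: "time": time; "qpos": joint angles; "joint_velocities": joint speeds; "joint_torque": joint torques, N m; "tcp_pos": TCP position; "orientation": TCP orientation; "contact_force": force on the tool from outside, world axes, zero at the start; "torque": the same for the moment, N m; "opening": opening from 0.0 (shut) to 1.0 (fully open).
Only numpy, scipy, OpenCV 4.12 (cv2) and the standard library are available. Lean on these libraries where they do the work, as an engineer would, in place of code of your own. Each camera call takes 0.05 s, during which the arm holds its last target. There are 200 camera calls.

TASK

Clear the packing bench: nest the three grey tubs squarely inside one another, fully home, as one level stack on the round mat. One tub still holds a tape roll, so take that roll out and stand it upright on the empty mark of the roll board, and bring the other two rolls onto the centres of their own marks so that all three stand in a straight, even row. Do not knock over any roll or tub, and leave the bottle, the carton and the caliper alone.

Things in the scene. Friction and masses are not known exactly. Their poses are not given: they have to be found in the camera images.
- tub_a: grey plastic tub, one of three alike, 152 (x) x 116 (y) mm at the rim, 66 high. Rim: upright band 9 mm thick, 20 tall, all round (pinch it from above, one finger inside); below it 3 mm walls slope in to a 103 x 67 mm foot, floor 4 mm. Set squarely in another (either way round) it rests band on band, 20 mm higher, 2.5 mm play. Origin: centre of underside, z up. Starts upright, any yaw
- tub_b: grey plastic tub, one of three alike, 152 (x) x 116 (y) mm at the rim, 66 high. Rim: upright band 9 mm thick, 20 tall, all round (pinch it from above, one finger inside); below it 3 mm walls slope in to a 103 x 67 mm foot, floor 4 mm. Set squarely in another (either way round) it rests band on band, 20 mm higher, 2.5 mm play. Origin: centre of underside, z up. Starts upright, any yaw
- tub_c: grey plastic tub, one of three alike, 152 (x) x 116 (y) mm at the rim, 66 high. Rim: upright band 9 mm thick, 20 tall, all round (pinch it from above, one finger inside); below it 3 mm walls slope in to a 103 x 67 mm foot, floor 4 mm. Set squarely in another (either way round) it rests band on band, 20 mm higher, 2.5 mm play. Origin: centre of underside, z up. Starts upright, any yaw
- mat: round dark rubber mat, 210 mm across, less than 1 mm thick, lying on the bench: the place of the stack. One of the three tubs already stands on it at the start, more or less in the middle. Origin: its centre
- board: plywood roll board fixed on the bench, 80 mm (x) by 290 mm (y), 6 mm thick, with three marks in a straight line along its y, 95 mm apart (at y = -95, 0 and 95 mm). Origin: centre of the underside
- roll_a: tape roll wrapped in black plastic with a small white label: an upright cylinder 50 mm across, 110 mm tall. Origin: centre of its lower end, z along its axis. At the start it stands inside one of the three tubs, any of them, its lower end 4 mm above the bench; it belongs on mark_a
- roll_b: tape roll wrapped in black plastic with a small white label: an upright cylinder 50 mm across, 110 mm tall. Origin: centre of its lower end, z along its axis. At the start it stands on the board, 10 to 25 mm off its mark, mark_b
- roll_c: tape roll wrapped in black plastic with a small white label: an upright cylinder 50 mm across, 110 mm tall. Origin: centre of its lower end, z along its axis. At the start it stands on the board, 10 to 25 mm off its mark, mark_c
- mark_a: round mark on the board, a grey disc 52 mm across in a white ring 64 mm across, flat. Origin: its centre, on the board's upper face, 6 mm above the bench. The empty one of the three marks
- mark_b: round mark on the board, a grey disc 52 mm across in a white ring 64 mm across, flat. Origin: its centre, on the board's upper face, 6 mm above the bench. The one partly covered by roll_b
- mark_c: round mark on the board, a grey disc 52 mm across in a white ring 64 mm across, flat. Origin: its centre, on the board's upper face, 6 mm above the bench. The one partly covered by roll_c
- bottle: bystander: white plastic bottle, 62 mm across, 200 mm tall, standing loose. Origin: centre of the underside
- carton: bystander: small closed cardboard carton, 75 (x) x 95 (y) x 80 mm high, loose. Origin: centre of the underside
- caliper: bystander: steel caliper lying loose and flat, 170 mm long (its y), 53 mm across the jaws, 12 mm high. Origin: centre of its beam, underside

How it is judged (in metres and radians):
At the end, for the whole second after the job is handed in: Tubs nested in any order, level, fully home (top tub's underside under 44 mm high, each 15 mm or more above the next, centres within 8 mm), within 45 mm of the mat's centre. Rolls upright on the board, each within 8 mm of its own mark's centre, roll_a on the empty one. All at rest (height (world z) of each of tub_a, tub_b, tub_c below 0.044 m and angle between each of tub_a, tub_b, tub_c's own z axis and vertical below 0.06 rad and horizontal distance between each of tub_a, tub_b, tub_c and mat below 0.045 m and linear speed of each of tub_a, tub_b, tub_c, roll_a, roll_b, roll_c below 0.02 m/s and horizontal distance between tub_a and tub_b below 0.008 m and distance between tub_a and tub_b above 0.015 m and horizontal distance between each of tub_a, tub_b and tub_c below 0.008 m and distance between each of tub_a, tub_b and tub_c above 0.015 m and horizontal distance between roll_a and mark_a below 0.008 m and angle between each of roll_a, roll_b, roll_c's own z axis and vertical below 0.08 rad and height (world z) of each of roll_a, roll_b, roll_c below 0.012 m and horizontal distance between roll_b and mark_b below 0.008 m and horizontal distance between roll_c and mark_c below 0.008 m); the robot touches nothing.
It fails at once if a roll is knocked over (angle between any of roll_a, roll_b, roll_c's own z axis and vertical above 0.7 rad).
It fails at once if a tub is tipped right over (angle between any of tub_a, tub_b, tub_c's own z axis and vertical above 1 rad).
It fails at once if the bottle, the carton or the caliper is pushed away (more than 30 mm) or knocked over (distance of any of bottle, carton, caliper from where it was at the start of the episode above 0.03 m or angle between any of bottle, carton, caliper's own z axis and vertical above 0.5 rad).
It also fails if it takes over 72 s, if anything falls off the work surface, if the arm or the gripper's body presses on something with over 40 N, if the wrist force passes 120 N, or if a joint passes its speed limit or range.

## Working session

There is one attempt and no reset: what is moved stays moved. The work goes in short steps, Python scripts to look and compute and a tool call to move; the robot and the scene stay as the last step left them, time stands still between calls to the robot, and variables do not carry over. Pictures are saved under pics/ and viewed, about 8 in all and at most 12, crops included, and the job is handed in when it is done.

Besides the shell and the picture viewer there is one more tool, called after "Call:" in YAML: its name, and indented under it one key for each argument. jog_arm: Moves the arm, as the interface text tells. Its arguments: {"type":"object","properties":{"travel":{"type":"array"},"yaw":{"type":"array"},"hand":{"type":"array"},"grip_force":{"type":"number"}},"required":["travel","yaw","hand"]}

```bash
mkdir -p pics; ls
python3 - <<'E'
from rig import arm,optics
import cv2,numpy as np
s=arm.state();print(s)
for n in("top","scene"):
    im=optics.grab_frame(n);cv2.imwrite(f"pics/{n}0.png",im[:,:,::-1]);c=optics.calibration(n);print(n,c)
print(optics.calibration("wrist"))
E
```

```text
pics
{'time': 0.0, 'qpos': array([ 6.04412644e+01,  5.03694881e+00,  7.86225362e+01,  4.96387627e-04,
        9.64613832e+01, -5.90717604e+00]), 'joint_velocities': array([-0.01086517, -0.09180389, -0.07011086, -0.03975473, -0.00591795,
       -0.00607131]), 'joint_torque': array([ 7.98518213e-04, -3.40178132e+01, -3.02431798e+01,  7.19336816e-02,
        3.29014950e-02, -1.55703688e-04]), 'tcp_pos': array([0.22038322, 0.50333598, 0.20434432]), 'orientation': array([-1.79879824e+02, -1.29301274e-02,  1.56348482e+02]), 'contact_force': array([ 0.21389454, -0.74548009, -0.71672243]), 'torque': array([-0.02452692, -0.04423092, -0.05212239]), 'opening': 1.0021049625548653}
top {'camera_matrix': array([[446.1392685 ,   0.        , 282.4015215 ],
       [  0.        , 446.1392685 , 209.76214471],
       [  0.        ,   0.        ,   1.        ]]), 'R': array([[-0.02236957, -0.99967132,  0.01252386],
       [-0.98321827,  0.01972929, -0.18136314],
       [ 0.18105645, -0.01637071, -0.98333644]]), 't': array([0.00840852, 0.51363184, 0.82735745])}
scene {'camera_matrix': array([[471.71067617
[... 165 characters left out ...]
8953601, -0.00203002],
       [ 0.50117719, -0.25928579, -0.82558603],
       [-0.73491486,  0.37616029, -0.56427261]]), 't': array([-0.27821027, -0.24481375,  1.45076034])}
{'camera_matrix': array([[348.87209788,   0.        , 283.71548562],
       [  0.        , 348.87209788, 205.64877198],
       [  0.        ,   0.        ,   1.        ]]), 'hand_eye': array([[-4.10524392e-05, -9.60278329e-01, -2.79043955e-01,
         8.03487463e-02],
       [ 9.99999662e-01,  1.89743016e-04, -8.00083740e-04,
         4.36502722e-04],
       [ 8.21249719e-04, -2.79043894e-01,  9.60277997e-01,
        -1.80262628e-01],
       [ 0.00000000e+00,  0.00000000e+00,  0.00000000e+00,
         1.00000000e+00]])}
```

View pics/top0.png

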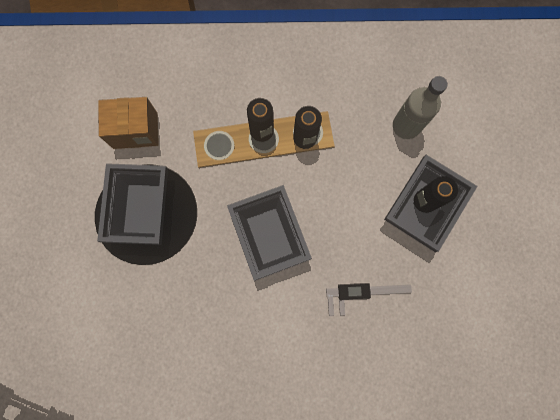

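View pics/scene0.png

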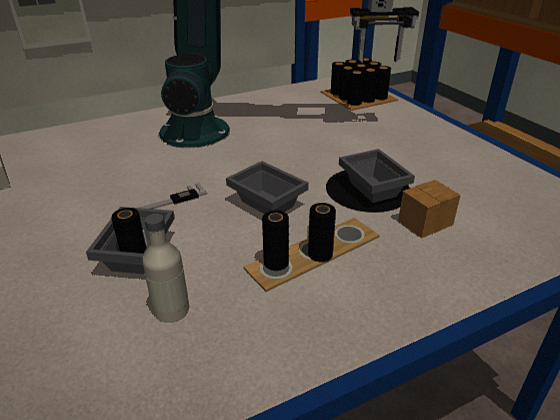

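The top view shows the mat tub centred near (135,203), the empty tub near (269,233) and the tub holding roll_a near (430,203). roll_a's top is at (445,189). The empty mark is at (219,145) and the board rolls' tops are at (260,110) and (309,118). The carton sits by the mat.

```bash
cat > h.py <<'E'
import numpy as np,cv2
from rig import arm,optics
from scipy.spatial.transform import Rotation as Ro
def cam(name,st=None):
    c=optics.calibration(name);K=c["camera_matrix"]
    if name!="wrist":
        R=c["R"];return K,R.T,-R.T@c["t"]
    Rt=Ro.from_euler("xyz",st["orientation"],degrees=True).as_matrix();H=c["hand_eye"]
    return K,Rt@H[:3,:3],Rt@H[:3,3]+st["tcp_pos"]
def pt(C,uv,z):
    K,R,o=C;uv=np.atleast_2d(np.asarray(uv,float))
    d=np.c_[uv,np.ones(len(uv))]@np.linalg.inv(K).T@R.T
    return (o+d*((z-o[2])/d[:,2])[:,None])[:,:2]
def px(C,X):
    K,R,o=C;p=(np.atleast_2d(X)-o)@R@K.T;return p[:,:2]/p[:,2:]
def snap(fn):
    st=arm.state();im=optics.grab_frame("wrist")[:,:,::-1].copy();cv2.imwrite(fn,im);return st,im,cam("wrist",st)
def rect(P):  # 4 corners in order -> centre, side lengths, yaw of long side
    P=np.asarray(P);c=P.mean(0);a=(P[1]-P[0]+P[2]-P[3])/2;b=(P[3]-P[0]+P[2]-P[1])/2
    L=a if np.hypot(*a)>np.hypot(*b) else b
    return c.round(4),np.hypot(*a).round(4),np.hypot(*b).round(4),round(np.degrees(np.arctan2(L[1],L[0]))%180,1)
E
python3 - <<'E'
from h import *
im=cv2.imread("pics/top0.png");C=cam("top")
for n,q in dict(t1=[(106,164),(166,166),(161,242),(98,241)],t2=[(228,207),(283,187),(311,260),(257,279)],t3=[(428,155),(476,185),(437,250),(386,220)]).items():
    print(n,rect(pt(C,q,.066)))
print("markA",pt(C,(219,145),.006),"mat",pt(C,[(147,213)],0))
print("rolls bc",pt(C,[(260,110),(309,118)],.116),"a",pt(C,(445,189),.114))
print("board corners",rect(pt(C,[(193,130),(329,112),(334,149),(198,166)],.006)))
print("carton",pt(C,[(98,99),(150,97),(155,147),(105,148)],.08),"bottle",pt(C,(439,85),.2),"cal",pt(C,[(328,290),(411,290)],0))
E
```

```text
t1 (array([0.5298, 0.2837]), np.float64(0.1174), np.float64(0.1493), np.float64(177.4))
t2 (array([0.4665, 0.023 ]), np.float64(0.1098), np.float64(0.1489), np.float64(20.3))
t3 (array([ 0.5197, -0.2911]), np.float64(0.1095), np.float64(0.1546), np.float64(144.8))
markA [[0.66252575 0.12719461]] mat [[0.52115071 0.27521062]]
rolls bc [[ 0.69232842  0.036466  ]
 [ 0.67485869 -0.05511747]] a [[ 0.53401524 -0.29991594]]
board corners (array([0.6739, 0.0326]), np.float64(0.2898), np.float64(0.0815), np.float64(96.7))
carton [[0.73599765 0.35519283]
 [0.73849786 0.25361323]
 [0.63549491 0.24080468]
 [0.63522873 0.33656064]] bottle [[ 0.69656848 -0.27196666]] cal [[ 0.35713438 -0.09093289]
 [ 0.35341135 -0.25772584]]
```

```bash
cat > plan.py <<'E'
# usage: plan.py hand x,y,z,yaw [...]  -> suggested rows (tool axes) from the measured pose; one decimal of mm
import sys,json,numpy as np
from rig import arm
def main(hand,wps,step=.042,turn=.14):
    s=arm.state();p=np.array(s["tcp_pos"]);w=np.radians(s["orientation"][2]);rows=[]
    for g in wps:
        g=np.array(g);t=np.radians(g[3]);d0=(t-w+np.pi)%(2*np.pi)-np.pi;t=w+d0
        n=max(1,int(np.ceil(max(np.linalg.norm(g[:3]-p)/step,abs(d0)/turn))))
        a,b=p.copy(),w
        for i in range(1,n+1):
            q=a+(g[:3]-a)*i/n;v=b+d0*i/n;d=q-p;c,sn=np.cos(w),np.sin(w)
            tr=[round(float(u),3) for u in(c*d[0]+sn*d[1],sn*d[0]-c*d[1],-d[2])];y=round(float(w-v),3)
            p=p+[c*tr[0]+sn*tr[1],sn*tr[0]-c*tr[1],-tr[2]];w-=y;rows.append((tr,y))
    for i in range(0,len(rows),5):
        r=rows[i:i+5];print(json.dumps({"travel":[a for a,_ in r],"yaw":[b for _,b in r],"hand":[hand]*len(r)}))
    print("end",p.round(4),round(np.degrees(w),1))
if __name__=="__main__":
    s=arm.state();print("now",s["time"],s["tcp_pos"].round(4),s["orientation"].round(1),round(s["opening"]*94,1))
    main(float(sys.argv[1]),[[float(v) for v in a.split(",")] for a in sys.argv[2:]])
E
python3 plan.py 0.094 .4665,.023,.21,200
```

```text
now 0.1 [0.2204 0.5034 0.2045] [-179.9   -0.   156.3] 93.8
{"travel": [[-0.032, -0.026, -0.0], [-0.031, -0.028, -0.001], [-0.029, -0.03, -0.0], [-0.027, -0.032, -0.001], [-0.025, -0.033, -0.0]], "yaw": [-0.059, -0.058, -0.059, -0.058, -0.059], "hand": [0.094, 0.094, 0.094, 0.094, 0.094]}
{"travel": [[-0.023, -0.034, -0.001], [-0.021, -0.036, 0.0], [-0.019, -0.037, -0.0], [-0.017, -0.038, -0.001], [-0.015, -0.039, -0.0]], "yaw": [-0.059, -0.058, -0.059, -0.058, -0.059], "hand": [0.094, 0.094, 0.094, 0.094, 0.094]}
{"travel": [[-0.012, -0.039, -0.001], [-0.01, -0.04, -0.0], [-0.007, -0.041, -0.001]], "yaw": [-0.059, -0.058, -0.059], "hand": [0.094, 0.094, 0.094]}
end [0.466  0.0232 0.2105] 200.0
```

Call:
jog_arm:
  travel:
    - [-0.032,-0.026,0]
    - [-0.031,-0.028,-0.001]
    - [-0.029,-0.03,0]
    - [-0.027,-0.032,-0.001]
    - [-0.025,-0.033,0]
  yaw: [-0.059,-0.058,-0.059,-0.058,-0.059]
  hand: [0.094,0.094,0.094,0.094,0.094]

```text
time: 0.6
tcp_pos: [0.3156, 0.317, 0.2071]
orientation: [-180.0, -0.0, 173.3]
contact_force: [0.6, -0.4, 0.0]
opening: 1.001
```

Call:
jog_arm:
  travel:
    - [-0.023,-0.034,-0.001]
    - [-0.021,-0.036,0]
    - [-0.019,-0.037,0]
    - [-0.017,-0.038,-0.001]
    - [-0.015,-0.039,0]
  yaw: [-0.059,-0.058,-0.059,-0.058,-0.059]
  hand: [0.094,0.094,0.094,0.094,0.094]

```text
time: 1.1
tcp_pos: [0.4105, 0.1322, 0.2092]
orientation: [180.0, -0.0, -169.9]
contact_force: [0.8, 1.0, 0.4]
opening: 1.002
```

Call:
jog_arm:
  travel:
    - [-0.012,-0.039,-0.001]
    - [-0.01,-0.04,0]
    - [-0.007,-0.041,-0.001]
    - [0,0,0]
  yaw: [-0.059,-0.058,-0.059,0]
  hand: [0.094,0.094,0.094,0.06]

```text
time: 1.5
tcp_pos: [0.4673, 0.0196, 0.2105]
orientation: [-179.9, -0.1, -160.3]
contact_force: [0.1, -0.1, -0.4]
opening: 0.947
```

Run:
```python
from h import *
st,im,C=snap("pics/w1.png");print(st["tcp_pos"],st["orientation"],st["time"])
```

```text
[0.46727789 0.01962803 0.2104737 ] [-1.79940259e+02 -9.99685065e-02 -1.60319293e+02] 1.5
```

View pics/w1.png

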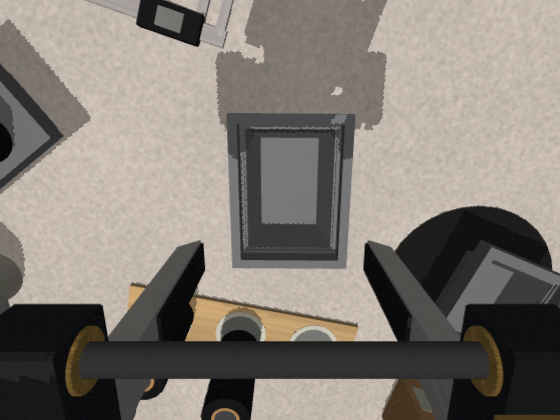

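The rim's outer corners show at about (228,114), (355,115), (346,267) and (232,267), with the fingers clear of the tub.

```bash
cat >> h.py <<'E'
def fitrect(im,C,q,z=.066,r=6):
    """refine rough corner pixels q: strongest grey edge near each side -> lines -> corners -> world rect"""
    g=cv2.GaussianBlur(cv2.cvtColor(im,cv2.COLOR_BGR2GRAY),(0,0),1).astype(np.float32);q=np.asarray(q,np.float32);m=q.mean(0);L=[]
    for i in range(4):
        a,b=q[i],q[(i+1)%4];n=np.array([b[1]-a[1],a[0]-b[0]]);n/=np.hypot(*n)
        if n@(a-m)<0:n=-n
        s=np.arange(-r,r+.1,.25);E=[]
        for f in np.linspace(.12,.88,40):
            l=a+(b-a)*f+s[:,None]*n;v=cv2.remap(g,l[:,:1].astype(np.float32),l[:,1:].astype(np.float32),1)[:,0]
            k=np.argmax(np.gradient(v)[2:-2])+2;E.append(l[k])     # brighter outward
        E=np.array(E,np.float32);vx,vy,x,y=cv2.fitLine(E,cv2.DIST_HUBER,0,.01,.01).ravel();L.append((np.array([x,y]),np.array([vx,vy])))
        res=np.abs((E-[x,y])@[-vy,vx]);print("side",i,"med res px",round(float(np.median(res)),2))
    P=[]
    for i in range(4):
        (p,d),(e,f)=L[i-1],L[i];t=np.linalg.solve(np.c_[d,-f],e-p);P.append(p+d*t[0])
    print("corners",np.round(P,1).tolist());return rect(pt(C,P,z))
E
python3 - <<'E'
from h import *
C=cam("wrist",dict(tcp_pos=np.array([.46728,.01963,.21047]),orientation=[-179.94,-.1,-160.32]))
q=[(228,114),(355,115),(346,267),(232,267)]
im=cv2.imread("pics/w1.png")
print(rect(pt(C,q,.066)));print(fitrect(im,C,q))
t=cv2.imread("pics/top0.png");T=cam("top")
print("t1",fitrect(t,T,[(106,164),(166,166),(161,242),(98,241)],r=4));print("t2",fitrect(t,T,[(228,207),(283,187),(311,260),(257,279)],r=4))
E
cp pics/w1.png /tmp/
python3 - <<'E'
import cv2
im=cv2.imread("pics/w1.png")[90:290,200:390];cv2.imwrite("pics/w1c.png",cv2.resize(im,None,fx=3,fy=3,interpolation=0))
E
```

```text
(array([0.4686, 0.0258]), np.float64(0.1154), np.float64(0.1506), np.float64(19.1))
side 0 med res px 0.25
side 1 med res px 0.23
side 2 med res px 0.17
side 3 med res px 0.23
corners [[226.0, 112.0], [354.8999938964844, 113.9000015258789], [345.70001220703125, 268.6000061035156], [231.6999969482422, 266.8999938964844]]
(array([0.4686, 0.0251]), np.float64(0.1162), np.float64(0.1528), np.float64(19.3))
side 0 med res px 0.44
side 1 med res px 0.04
side 2 med res px 0.0
side 3 med res px 1.2
corners [[103.5999984741211, 163.39999389648438], [169.5, 164.6999969482422], [164.6999969482422, 238.60000610351562], [103.19999694824219, 237.60000610351562]]
t1 (array([0.5339, 0.2791]), np.float64(0.1218), np.float64(0.1448), np.float64(0.2))
side 0 med res px 0.15
side 1 med res px 0.02
side 2 med res px 0.12
side 3 med res px 0.1
corners [[225.8000030517578, 205.10000610351562], [283.1000061035156, 184.60000610351562], [311.8999938964844, 259.6000061035156], [253.89999389648438, 281.3999938964844]]
t2 (array([0.4677, 0.0249]), np.float64(0.1165), np.float64(0.1545), np.float64(19.5))
```

```bash
python3 plan.py 0.06 .53,.282,.225,178
```

```text
now 1.55 [0.4664 0.0218 0.2106] [ 1.799e+02 -1.000e-01 -1.603e+02] 85.5
{"travel": [[-0.021, 0.032, -0.002], [-0.019, 0.033, -0.002], [-0.018, 0.034, -0.002], [-0.016, 0.035, -0.002], [-0.013, 0.036, -0.002]], "yaw": [0.054, 0.054, 0.055, 0.054, 0.054], "hand": [0.06, 0.06, 0.06, 0.06, 0.06]}
{"travel": [[-0.012, 0.036, -0.002], [-0.01, 0.037, -0.002]], "yaw": [0.054, 0.054], "hand": [0.06, 0.06]}
end [0.53   0.282  0.2246] -182.0
```

Call:
jog_arm:
  travel:
    - [-0.021,0.032,-0.002]
    - [-0.019,0.033,-0.002]
    - [-0.018,0.034,-0.002]
    - [-0.016,0.035,-0.002]
    - [-0.013,0.036,-0.002]
  yaw: [0.054,0.054,0.055,0.054,0.054]
  hand: [0.06,0.06,0.06,0.06,0.06]

```text
time: 2.05
tcp_pos: [0.5093, 0.2129, 0.2214]
orientation: [180.0, -0.0, -175.6]
contact_force: [0.2, 0.5, -0.2]
opening: 0.636
```

Call:
jog_arm:
  travel:
    - [-0.012,0.036,-0.002]
    - [-0.01,0.037,-0.002]
    - [0,0,0]
    - [0,0,0]
  yaw: [0.054,0.054,0,0]
  hand: [0.06,0.06,0.06,0.06]

```text
time: 2.45
tcp_pos: [0.5273, 0.2854, 0.2248]
orientation: [-179.9, -0.1, 178.5]
contact_force: [-0.2, -0.0, -1.0]
opening: 0.638
```

Run:
```python
from h import *
st,im,C=snap("pics/w2.png");print(st["tcp_pos"],st["orientation"],st["time"])
import pickle;pickle.dump((st["tcp_pos"],st["orientation"]),open("w2.pkl","wb"))
c,s=.076,.058
a=np.radians(178);X=np.array([[.532+x*np.cos(a)-y*np.sin(a),.281+x*np.sin(a)+y*np.cos(a),.066] for x,y in((c,s),(c,-s),(-c,-s),(-c,s))])
print(px(C,X).round(1).tolist())
```

```text
[0.52729314 0.28542725 0.22477741] [-1.79947851e+02 -8.98773111e-02  1.78480266e+02] 2.45
[[218.7, 114.2], [341.9, 115.3], [334.1, 263.1], [224.9, 262.1]]
```

View pics/w2.png

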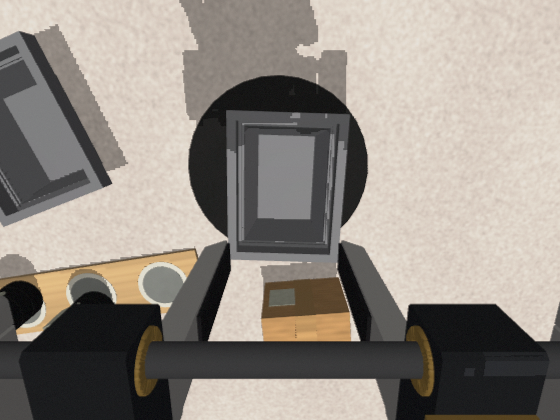

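Tub 1's rim corners are about (227,110), (350,114), (338,263) and (230,259). The mat disc spans columns 189 to 367 with its top at row 75. The carton is clear beyond the tub.

```bash
sed -i 's/def fitrect(im,C,q,z=.066,r=6)/def fitrect(im,C,q,z=.066,r=6,f0=lambda g:g)/; s/np.argmax(np.gradient(v)\[2:-2\])/np.argmax(f0(np.gradient(v))[2:-2])/' h.py
python3 - <<'E'
from h import *
import pickle
t,o=pickle.load(open("w2.pkl","rb"));C=cam("wrist",dict(tcp_pos=t,orientation=o));im=cv2.imread("pics/w2.png")
q=[(227,110),(350,114),(338,263),(230,259)]
print(rect(pt(C,q,.066)));print(fitrect(im,C,q,r=4,f0=np.abs));print(fitrect(im,C,q,r=4,f0=lambda g:-g))
P=pt(C,[(189,164),(367,164),(278,75)],0);print(P,(P[0]+P[1])/2)
E
python3 plan.py 0.036 .4863,-.0254,.12,199.3 .4863,-.0254,.046,199.3
```

```text
(array([0.53  , 0.2874]), np.float64(0.1151), np.float64(0.1527), np.float64(176.9))
side 0 med res px 0.24
side 1 med res px 0.32
side 2 med res px 0.53
side 3 med res px 0.28
corners [[225.8000030517578, 109.80000305175781], [349.29998779296875, 114.0], [337.70001220703125, 262.70001220703125], [227.6999969482422, 258.79998779296875]]
(array([0.5298, 0.2863]), np.float64(0.1164), np.float64(0.1525), np.float64(176.7))
side 0 med res px 0.24
side 1 med res px 0.36
side 2 med res px 1.08
side 3 med res px 0.26
corners [[225.6999969482422, 109.80000305175781], [349.29998779296875, 114.0], [337.70001220703125, 263.6000061035156], [227.89999389648438, 262.79998779296875]]
(array([0.5312, 0.2862]), np.float64(0.1164), np.float64(0.1554), np.float64(176.8))
[[0.51064374 0.17449706]
 [0.51609276 0.38242932]
 [0.41573038 0.28155995]] [0.51336825 0.27846319]
now 2.5 [0.5275 0.2844 0.2251] [-1.800e+02 -1.000e-01  1.784e+02] 59.7
{"travel": [[0.004, -0.039, 0.013], [0.006, -0.038, 0.013], [0.007, -0.039, 0.013], [0.01, -0.038, 0.014], [0.011, -0.037, 0.013]], "yaw": [-0.046, -0.045, -0.046, -0.045, -0.046], "hand": [0.036, 0.036, 0.036, 0.036, 0.036]}
{"travel": [[0.013, -0.037, 0.013], [0.014, -0.036, 0.013], [0.016, -0.036, 0.013], [0.0, -0.0, 0.037], [0.0, -0.0, 0.037]], "yaw": [-0.046, -0.045, -0.046, 0.0, 0.0], "hand": [0.036, 0.036, 0.036, 0.036, 0.036]}
end [ 0.4863 -0.0253  0.0461] 199.3
```

Call:
jog_arm:
  travel:
    - [0.004,-0.039,0.013]
    - [0.006,-0.038,0.013]
    - [0.007,-0.039,0.013]
    - [0.01,-0.038,0.014]
    - [0.011,-0.037,0.013]
  yaw: [-0.046,-0.045,-0.046,-0.045,-0.046]
  hand: [0.036,0.036,0.036,0.036,0.036]

```text
time: 3.0
tcp_pos: [0.5008, 0.0882, 0.1592]
orientation: [-180.0, 0.0, -168.6]
contact_force: [-0.1, 0.3, 0.4]
opening: 0.384
```

Call:
jog_arm:
  travel:
    - [0.013,-0.037,0.013]
    - [0.014,-0.036,0.013]
    - [0.016,-0.036,0.013]
    - [0,0,0]
    - [0,0,0]
  yaw: [-0.046,-0.045,-0.046,0,0]
  hand: [0.036,0.036,0.036,0.036,0.036]

```text
time: 3.5
tcp_pos: [0.4858, -0.0267, 0.1205]
orientation: [180.0, 0.0, -161.0]
contact_force: [0.8, -0.8, 0.3]
opening: 0.382
```

Call:
jog_arm:
  travel:
    - [0,0,0.037]
    - [0,0,0.037]
    - [0,0,0]
    - [0,0,0]
  yaw: [0,0,0,0]
  hand: [0.036,0.036,0.036,0.036]

```text
time: 3.9
tcp_pos: [0.4868, -0.0247, 0.0471]
orientation: [180.0, -0.0, -160.7]
contact_force: [0.8, 0.5, 1.5]
opening: 0.382
```

Call:
jog_arm:
  travel:
    - [0,0,0]
    - [0,0,0]
    - [0,0,0]
    - [0,0,0]
    - [0,0,0]
  yaw: [0,0,0,0,0]
  hand: [0.006,0.003,0.003,0.003,0.003]
  grip_force: 45

```text
time: 4.4
tcp_pos: [0.4875, -0.0251, 0.0477]
orientation: [180.0, 0.1, -160.8]
contact_force: [-0.4, 2.2, 5.9]
opening: 0.091
```

Call:
jog_arm:
  travel:
    - [0,0,-0.01]
    - [0,0,-0.02]
    - [0,0,-0.03]
    - [0,0,-0.03]
    - [0,0,-0.03]
  yaw: [0,0,0,0,0]
  hand: [0.003,0.003,0.003,0.003,0.003]

```text
time: 4.9
tcp_pos: [0.4864, -0.0259, 0.1674]
orientation: [-180.0, -0.1, -160.8]
contact_force: [-0.1, 1.1, -1.4]
opening: 0.091
```

```bash
python3 - <<'E'
from h import *
st,im,C=snap("pics/w3.png");print(st["tcp_pos"],st["orientation"],st["time"],st["contact_force"],st["torque"],st["opening"])
import pickle;pickle.dump((st["tcp_pos"],st["orientation"]),open("w3.pkl","wb"))
b=cv2.imread("pics/w3.png");s=optics.grab_frame("scene")[:,:,::-1]
cv2.imwrite("pics/m3.png",np.hstack([cv2.resize(b,(400,300)),cv2.resize(s,(400,300))]))
E
python3 plan.py 0.003 .4863,-.0254,.165,199.3 .527,.2329,.165,176.7
```

```text
[ 0.48638841 -0.02589288  0.16742405] [-1.79982320e+02 -6.08635150e-02 -1.60811973e+02] 4.9 [-0.08202854  1.08228304 -1.44598238] [-0.00641389 -0.02760599  0.04589455] 0.09123325088304264
now 5.0 [ 0.4895 -0.0264  0.1716] [-179.7    0.5 -160.8] 8.9
{"travel": [[0.003, 0.002, 0.007], [-0.018, 0.033, -0.0], [-0.016, 0.034, -0.0], [-0.014, 0.034, -0.0], [-0.011, 0.036, -0.0]], "yaw": [-0.002, 0.056, 0.057, 0.056, 0.056], "hand": [0.003, 0.003, 0.003, 0.003, 0.003]}
{"travel": [[-0.01, 0.036, -0.0], [-0.008, 0.036, -0.0], [-0.006, 0.037, -0.0]], "yaw": [0.057, 0.056, 0.057], "hand": [0.003, 0.003, 0.003]}
end [0.527  0.2326 0.1646] -183.3
```

View pics/m3.png

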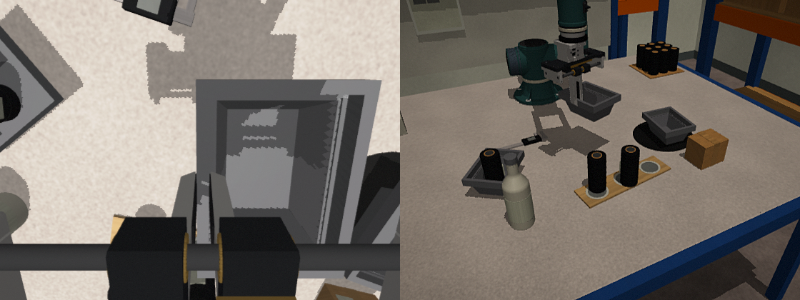

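The tub is held level by its −y rim. The scene half confirms that it hangs clear of the bench.

Call:
jog_arm:
  travel:
    - [0.003,0.002,0]
    - [-0.018,0.033,0]
    - [-0.016,0.034,0]
    - [-0.014,0.034,0]
    - [-0.011,0.036,0]
  yaw: [-0.002,0.056,0.057,0.056,0.056]
  hand: [0.003,0.003,0.003,0.003,0.003]

```text
time: 5.5
tcp_pos: [0.5047, 0.124, 0.1635]
orientation: [-180.0, -0.3, -173.7]
contact_force: [0.4, -0.7, -2.3]
opening: 0.087
```

Call:
jog_arm:
  travel:
    - [-0.01,0.036,0]
    - [-0.008,0.036,0]
    - [-0.006,0.037,0]
    - [0,0,0]
    - [0,0,0]
  yaw: [0.057,0.056,0.057,0,0]
  hand: [0.003,0.003,0.003,0.003,0.003]

```text
time: 6.0
tcp_pos: [0.5227, 0.2333, 0.1636]
orientation: [-179.8, -0.3, 176.8]
contact_force: [-0.3, 0.6, -2.2]
opening: 0.094
```

Call:
jog_arm:
  travel:
    - [0,0,0]
    - [0,0,0]
  yaw: [0,0]
  hand: [0.003,0.003]

```text
time: 6.2
tcp_pos: [0.5239, 0.2321, 0.1659]
orientation: [-180.0, -0.1, 176.6]
contact_force: [-0.1, 0.5, -0.7]
opening: 0.09
```

```bash
python3 plan.py 0.003 .5274,.2329,.125,176.7 .5274,.2329,.069,176.7
```

```text
now 6.2 [0.5239 0.2321 0.1659] [-1.800e+02 -1.000e-01  1.766e+02] 8.4
{"travel": [[-0.003, 0.001, 0.041], [-0.0, 0.0, 0.028], [-0.0, 0.0, 0.028]], "yaw": [-0.002, 0.0, 0.0], "hand": [0.003, 0.003, 0.003]}
end [0.5269 0.2329 0.0689] 176.7
```

Call:
jog_arm:
  travel:
    - [-0.0035,0.001,0.03]
    - [0,0,0.012]
    - [0,0,0]
    - [0,0,0]
  yaw: [-0.002,0,0,0]
  hand: [0.003,0.003,0.003,0.003]

```text
time: 6.6
tcp_pos: [0.5277, 0.2337, 0.1247]
orientation: [-180.0, -0.0, 176.8]
contact_force: [0.2, -0.1, -0.8]
opening: 0.091
```

Call:
jog_arm:
  travel:
    - [0,0,0.02]
    - [0,0,0.018]
    - [0,0,0.012]
    - [0,0,0.005]
    - [0,0,0]
  yaw: [0,0,0,0,0]
  hand: [0.003,0.003,0.003,0.003,0.003]

```text
time: 7.1
tcp_pos: [0.5277, 0.2342, 0.0694]
orientation: [-180.0, -0.0, 176.8]
contact_force: [0.2, -0.1, -1.7]
opening: 0.092
```

Call:
jog_arm:
  travel:
    - [0,0,0.002]
    - [0,0,0.001]
    - [0,0,0]
  yaw: [0,0,0]
  hand: [0.003,0.003,0.003]

```text
time: 7.4
tcp_pos: [0.5286, 0.2344, 0.068]
orientation: [180.0, 0.1, 176.8]
contact_force: [-0.7, -0.7, 1.6]
opening: 0.093
```

Call:
jog_arm:
  travel:
    - [0,0,0]
    - [0,0,0]
    - [0,0,0]
  yaw: [0,0,0]
  hand: [0.02,0.03,0.03]

```text
time: 7.7
tcp_pos: [0.5278, 0.2343, 0.0665]
orientation: [180.0, 0.0, 176.8]
contact_force: [-0.0, -0.6, -0.1]
opening: 0.303
```

Call:
jog_arm:
  travel:
    - [0,0,-0.04]
    - [0,0,-0.04]
    - [0,0.025,-0.04]
    - [0,0.025,-0.035]
    - [0,0,0]
  yaw: [0,0,0,0,0]
  hand: [0.03,0.03,0.06,0.06,0.06]

```text
time: 8.2
tcp_pos: [0.5328, 0.2876, 0.2284]
orientation: [179.6, 0.6, 177.0]
contact_force: [1.1, 0.5, 1.3]
opening: 0.538
```

Run:
```python
from h import *
import pickle
st,im,C=snap("pics/w4.png");print(st["tcp_pos"],st["orientation"],st["time"])
pickle.dump((st["tcp_pos"],st["orientation"]),open("w4.pkl","wb"))
a=np.radians(176.7)
X=np.array([[.5298+x*np.cos(a)-y*np.sin(a),.2863+x*np.sin(a)+y*np.cos(a),.086] for x,y in((.076,.058),(.076,-.058),(-.076,-.058),(-.076,.058))])
q=px(C,X);print(q.round(1).tolist());print(fitrect(im,C,q,z=.086,r=4,f0=np.abs))
s=optics.grab_frame("scene")[120:240,290:470,::-1];i=im.copy();cv2.polylines(i,[q.round().astype(int)],True,(0,0,255),1)
cv2.imwrite("pics/m4.png",np.hstack([cv2.resize(i,(400,300)),cv2.resize(s,(400,300),interpolation=0)]))
```

```text
[0.53276569 0.2876483  0.22840579] [179.61304623   0.61381801 176.9700122 ] 8.2
[[216.1, 103.9], [347.0, 104.5], [338.4, 260.8], [223.8, 260.6]]
side 0 med res px 0.08
side 1 med res px 0.23
side 2 med res px 0.8
side 3 med res px 0.24
corners [[217.39999389648438, 103.5999984741211], [348.3999938964844, 103.69999694824219], [340.20001220703125, 262.1000061035156], [224.8000030517578, 261.20001220703125]]
(array([0.5302, 0.2876]), np.float64(0.1164), np.float64(0.1535), np.float64(176.8))
```

View pics/m4.png

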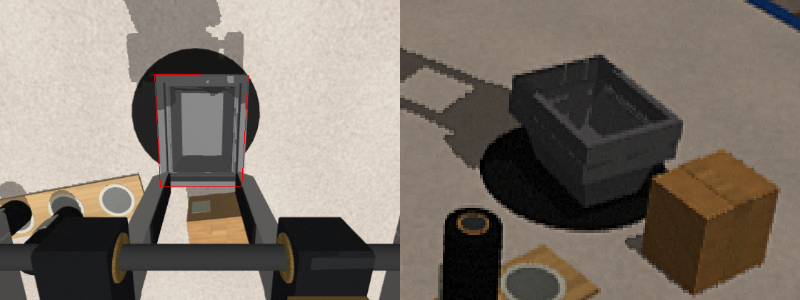

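Nested fully home: at z = 0.086 the rim fits as 116 x 153 mm, 1 mm off the target. Next I look at the board, then at roll_a.

```bash
python3 plan.py 0.06 .69,.033,.26,184 ; python3 plan.py 0.06 .53,.287,.23,177 .69,.033,.26,184 .53,-.30,.25,180 | tail -6
```

```text
now 8.3 [0.5308 0.2846 0.2221] [1.800e+02 1.000e-01 1.769e+02] 58.0
{"travel": [[-0.022, -0.03, -0.005], [-0.021, -0.031, -0.004], [-0.02, -0.031, -0.005], [-0.02, -0.031, -0.005], [-0.02, -0.032, -0.005]], "yaw": [-0.016, -0.015, -0.016, -0.015, -0.016], "hand": [0.06, 0.06, 0.06, 0.06, 0.06]}
{"travel": [[-0.019, -0.032, -0.004], [-0.019, -0.032, -0.005], [-0.018, -0.032, -0.005]], "yaw": [-0.015, -0.016, -0.016], "hand": [0.06, 0.06, 0.06]}
end [0.6898 0.0334 0.2601] 184.0
now 8.3 [0.5308 0.2846 0.2221] [1.800e+02 1.000e-01 1.769e+02] 58.0
{"travel": [[0.001, 0.002, -0.008], [-0.022, -0.031, -0.004], [-0.021, -0.031, -0.003], [-0.021, -0.031, -0.004], [-0.02, -0.031, -0.004]], "yaw": [-0.002, -0.015, -0.016, -0.015, -0.015], "hand": [0.06, 0.06, 0.06, 0.06, 0.06]}
{"travel": [[-0.02, -0.032, -0.004], [-0.019, -0.032, -0.003], [-0.019, -0.033, -0.004], [-0.018, -0.033, -0.004], [0.02, -0.036, 0.001]], "yaw": [-0.016, -0.015, -0.015, -0.016, 0.008], "hand": [0.06, 0.06, 0.06, 0.06, 0.06]}
{"travel": [[0.02, -0.035, 0.001], [0.02, -0.036, 0.001], [0.02, -0.036, 0.002], [0.019, -0.037, 0.001], [0.019, -0.036, 0.001]], "yaw": [0.008, 0.007, 0.008, 0.008, 0.008], "hand": [0.06, 0.06, 0.06, 0.06, 0.06]}
{"travel": [[0.019, -0.037, 0.001], [0.018, -0.036, 0.001], [0.018, -0.037, 0.001]], "yaw": [0.008, 0.007, 0.008], "hand": [0.06, 0.06, 0.06]}
end [ 0.53   -0.2999  0.2501] 180.0
```

Call:
jog_arm:
  travel:
    - [-0.022,-0.03,-0.005]
    - [-0.021,-0.031,-0.004]
    - [-0.02,-0.031,-0.005]
    - [-0.02,-0.031,-0.005]
    - [-0.02,-0.032,-0.005]
  yaw: [-0.016,-0.015,-0.016,-0.015,-0.016]
  hand: [0.06,0.06,0.06,0.06,0.06]

```text
time: 8.8
tcp_pos: [0.6292, 0.1243, 0.2427]
orientation: [-180.0, -0.3, -178.7]
contact_force: [0.5, 0.9, 0.4]
opening: 0.642
```

Call:
jog_arm:
  travel:
    - [-0.019,-0.032,-0.004]
    - [-0.019,-0.032,-0.005]
    - [-0.018,-0.032,-0.005]
    - [0,0,0]
    - [0,0,0]
  yaw: [-0.015,-0.016,-0.016,0,0]
  hand: [0.06,0.06,0.06,0.06,0.06]

```text
time: 9.3
tcp_pos: [0.6887, 0.0313, 0.2564]
orientation: [179.9, -0.3, -176.2]
contact_force: [-0.2, -0.1, -0.8]
opening: 0.641
```

Run:
```python
from h import *
import pickle
st,im,C=snap("pics/w5.png");print(st["tcp_pos"],st["orientation"],st["time"])
pickle.dump((st["tcp_pos"],st["orientation"]),open("w5.pkl","wb"))
```

```text
[0.68865355 0.03133514 0.2564187 ] [ 179.94595502   -0.2870348  -176.17825322] 9.3
```

Call:
jog_arm:
  travel:
    - [0.02,-0.036,0.001]
    - [0.02,-0.035,0.001]
    - [0.02,-0.036,0.001]
    - [0.02,-0.036,0.002]
    - [0.019,-0.037,0.001]
  yaw: [0.008,0.008,0.007,0.008,0.008]
  hand: [0.07,0.07,0.07,0.07,0.07]

```text
time: 9.85
tcp_pos: [0.5984, -0.1516, 0.2528]
orientation: [180.0, -0.1, -178.1]
contact_force: [-0.0, -0.3, -0.5]
opening: 0.746
```

Call:
jog_arm:
  travel:
    - [0.019,-0.036,0.001]
    - [0.019,-0.037,0.001]
    - [0.018,-0.036,0.001]
    - [0.018,-0.037,0.001]
    - [0,0,0]
  yaw: [0.008,0.008,0.007,0.008,0]
  hand: [0.07,0.07,0.07,0.07,0.07]

```text
time: 10.35
tcp_pos: [0.5262, -0.3021, 0.2484]
orientation: [-180.0, -0.1, 179.7]
contact_force: [-0.7, -0.3, -0.2]
opening: 0.745
```

Call:
jog_arm:
  travel:
    - [0,0,0]
  yaw: [0]
  hand: [0.07]

```text
time: 10.45
tcp_pos: [0.5283, -0.2987, 0.2489]
orientation: [179.9, -0.0, 179.9]
contact_force: [-0.1, 0.3, -0.3]
opening: 0.746
```

Run:
```python
from h import *
import pickle
st,im,C=snap("pics/w6.png");print(st["tcp_pos"],st["orientation"],st["time"])
pickle.dump((st["tcp_pos"],st["orientation"]),open("w6.pkl","wb"))
b=cv2.imread("pics/w5.png");cv2.imwrite("pics/m5.png",cv2.resize(np.hstack([b,im]),(800,300)))
```

```text
[ 0.52827003 -0.29867628  0.24888893] [ 1.79910014e+02 -3.46315963e-02  1.79946349e+02] 10.45
```

View pics/m5.png

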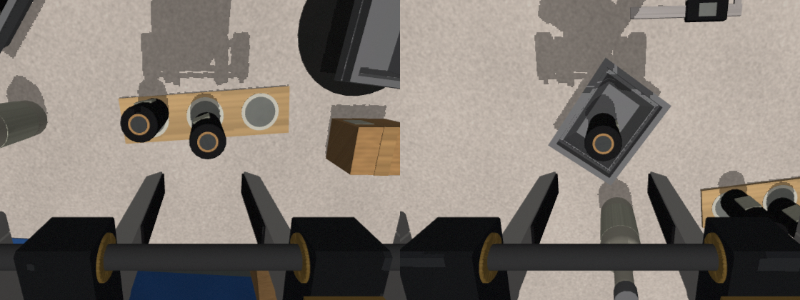

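Left half: roll tops at full-frame (291,199) and (195,174), empty mark at (365,157). Right half: roll_a's top at (284,200), tub 3 rim corners at about (288,81), (378,148) and (294,252). The bottle lies straight ahead of the tub.

Run:
```python
from h import *
import pickle
def load(n):
    t,o=pickle.load(open(n+".pkl","rb"));return cam("wrist",dict(tcp_pos=t,orientation=o)),cv2.imread(f"pics/{n}.png")
def ring(im,C,c,z,r=28):
    x,y=c;w=im[y-r:y+r,x-r:x+r];h=cv2.cvtColor(w,cv2.COLOR_BGR2HSV);m=cv2.inRange(h,(5,70,60),(28,255,255))
    k=max(cv2.findContours(m,0,2)[0],key=lambda k:cv2.boundingRect(k)[2]);
    e=cv2.fitEllipse(cv2.convexHull(k)) ;p=np.array(e[0])+[x-r,y-r];return p.round(1),np.round(e[1],1),pt(C,p,z)[0].round(4)
C,im=load("w5")
print(ring(im,C,(291,199),.116));print(ring(im,C,(195,174),.116))
x,y,r=365,157,30;w=im[y-r:y+r,x-r:x+r];h=cv2.cvtColor(w,cv2.COLOR_BGR2HSV);m=cv2.inRange(h,(0,0,150),(180,60,255))
k=max(cv2.findContours(m,0,2)[0],key=cv2.contourArea);e=cv2.fitEllipse(cv2.convexHull(k));p=np.array(e[0])+[x-r,y-r];a=pt(C,p,.006)[0]
print("mark",p,e[1],a)
q=np.array([(120,97),(288,85),(290,132),(125,143)])*1.4
print("board",rect(pt(C,q,.006)),fitrect(im,C,q,z=.006,f0=np.abs,r=5))
C,im=load("w6");print("a",ring(im,C,(284,200),.114))
q=px(C,[[.5197+x*np.cos(b)-y*np.sin(b),-.2911+x*np.sin(b)+y*np.cos(b),.066] for b in[np.radians(144.8)] for x,y in((.076,.058),(.076,-.058),(-.076,-.058),(-.076,.058))]);print(q.round(0).tolist())
print(fitrect(im,C,q,r=6))
```

```text
(array([290.5, 198.4]), array([29.3, 30.3]), array([0.6931, 0.0379]))
(array([194. , 173.9]), array([29.5, 31.6]), array([ 0.6756, -0.0536]))
mark [363.68751526 155.93395424] (50.14115905761719, 53.30774688720703) [0.66170189 0.12826365]
side 0 med res px 0.51
side 1 med res px 0.28
side 2 med res px 0.58
side 3 med res px 1.54
corners [[165.60000610351562, 136.5], [405.29998779296875, 117.30000305175781], [403.29998779296875, 185.39999389648438], [174.1999969482422, 200.1999969482422]]
board (array([0.674 , 0.0347]), np.float64(0.2895), np.float64(0.0811), np.float64(97.8)) (array([0.674 , 0.0334]), np.float64(0.291), np.float64(0.082), np.float64(98.0))
a (array([284.1, 200.9]), array([29.7, 30.7]), array([ 0.5348, -0.2984]))
[[288.0, 79.0], [379.0, 148.0], [294.0, 258.0], [206.0, 201.0]]
side 0 med res px 0.14
side 1 med res px 0.12
side 2 med res px 0.18
side 3 med res px 1.59
corners [[288.5, 81.19999694824219], [379.5, 147.60000610351562], [294.70001220703125, 259.1000061035156], [202.0, 200.0]]
(array([ 0.52  , -0.2917]), np.float64(0.1184), np.float64(0.1524), np.float64(143.9))
```

Call:
jog_arm:
  travel:
    - [-0.0065,0.0005,0.04]
    - [0,0,0.04]
    - [0,0,0.035]
    - [0,0,0.03]
    - [0,0,0.02]
  yaw: [0,0,0,0,0]
  hand: [0.07,0.07,0.07,0.07,0.07]

```text
time: 11.0
tcp_pos: [0.535, -0.2957, 0.0813]
orientation: [179.8, -0.2, -179.8]
contact_force: [0.1, -0.6, 0.1]
opening: 0.745
```

Call:
jog_arm:
  travel:
    - [0,0,0.008]
    - [0,0,0]
    - [0,0,0]
  yaw: [0,0,0]
  hand: [0.07,0.07,0.07]

```text
time: 11.3
tcp_pos: [0.5364, -0.2987, 0.0779]
orientation: [-179.9, 0.1, -180.0]
contact_force: [0.0, -0.7, 0.2]
opening: 0.745
```

Call:
jog_arm:
  travel:
    - [0,0,0]
    - [0,0,0]
    - [0,0,0]
    - [0,0,0]
    - [0,0,0]
  yaw: [0,0,0,0,0]
  hand: [0.06,0.052,0.045,0.045,0.045]
  grip_force: 25

```text
time: 11.8
tcp_pos: [0.5358, -0.2992, 0.0776]
orientation: [-180.0, 0.1, 180.0]
contact_force: [-0.1, 2.5, 3.7]
opening: 0.528
```

Call:
jog_arm:
  travel:
    - [0,0,-0.01]
    - [0,0,-0.025]
    - [0,0,-0.035]
    - [0,0,-0.035]
    - [0,0,-0.035]
  yaw: [0,0,0,0,0]
  hand: [0.045,0.045,0.045,0.045,0.045]

```text
time: 12.3
tcp_pos: [0.5345, -0.299, 0.2168]
orientation: [179.9, -0.1, 179.9]
contact_force: [0.7, 0.1, -2.7]
opening: 0.527
```

Call:
jog_arm:
  travel:
    - [0,0,-0.005]
    - [0,0,0]
    - [0,0,0]
  yaw: [0,0,0]
  hand: [0.045,0.045,0.045]

```text
time: 12.6
tcp_pos: [0.5343, -0.2986, 0.2184]
orientation: [179.8, -0.2, 179.9]
contact_force: [0.3, 0.1, -4.3]
opening: 0.528
```

```bash
python3 - <<'E'
from h import *
import pickle
st,im,C=snap("pics/w7.png");print(st["contact_force"])
q=px(C,[[.5205+x*np.cos(b)-y*np.sin(b),-.2915+x*np.sin(b)+y*np.cos(b),.066] for b in[np.radians(144.2)] for x,y in((.076,.058),(.076,-.058),(-.076,-.058),(-.076,.058))]);print(fitrect(im,C,q,r=6))
E
python3 plan.py 0.045 .6617,.128,.22,183
```

```text
[ 0.33848453  0.08909284 -4.31641676]
side 0 med res px 0.17
side 1 med res px 0.21
side 2 med res px 0.73
side 3 med res px 0.94
corners [[288.0, 71.5999984741211], [388.1000061035156, 145.60000610351562], [295.1000061035156, 267.3999938964844], [197.60000610351562, 204.60000610351562]]
(array([ 0.5205, -0.2912]), np.float64(0.1171), np.float64(0.1528), np.float64(144.7))
now 12.65 [ 0.5342 -0.2984  0.2179] [179.8  -0.3 180. ] 49.4
{"travel": [[-0.012, 0.039, -0.0], [-0.011, 0.038, -0.0], [-0.012, 0.039, -0.001], [-0.012, 0.039, 0.0], [-0.013, 0.038, 0.0]], "yaw": [-0.005, -0.005, -0.005, -0.004, -0.005], "hand": [0.045, 0.045, 0.045, 0.045, 0.045]}
{"travel": [[-0.012, 0.039, -0.0], [-0.013, 0.038, -0.0], [-0.013, 0.039, -0.001], [-0.013, 0.038, 0.0], [-0.013, 0.038, 0.0]], "yaw": [-0.005, -0.005, -0.005, -0.005, -0.004], "hand": [0.045, 0.045, 0.045, 0.045, 0.045]}
{"travel": [[-0.013, 0.038, -0.0]], "yaw": [-0.005], "hand": [0.045]}
end [0.6612 0.1277 0.2199] 183.0
```

Call:
jog_arm:
  travel:
    - [-0.012,0.039,0]
    - [-0.011,0.038,0]
    - [-0.012,0.039,-0.001]
    - [-0.012,0.039,0]
    - [-0.013,0.038,0]
  yaw: [-0.005,-0.005,-0.005,-0.004,-0.005]
  hand: [0.045,0.045,0.045,0.045,0.045]

```text
time: 13.15
tcp_pos: [0.5927, -0.1038, 0.2195]
orientation: [179.9, -0.3, -178.7]
contact_force: [0.4, -0.4, -2.9]
opening: 0.53
```

Call:
jog_arm:
  travel:
    - [-0.012,0.039,0]
    - [-0.013,0.038,0]
    - [-0.013,0.039,-0.001]
    - [-0.013,0.038,0]
    - [-0.013,0.03,0]
  yaw: [-0.005,-0.005,-0.005,-0.005,-0.004]
  hand: [0.045,0.045,0.045,0.045,0.045]

```text
time: 13.65
tcp_pos: [0.6506, 0.0829, 0.2203]
orientation: [180.0, -0.3, -177.2]
contact_force: [-0.1, -0.3, -2.1]
opening: 0.53
```

Call:
jog_arm:
  travel:
    - [-0.013,0.028,0]
    - [0,0.018,0]
    - [0,0,0]
    - [0,0,0]
    - [0,0,0]
  yaw: [-0.005,0,0,0,0]
  hand: [0.045,0.045,0.045,0.045,0.045]

```text
time: 14.15
tcp_pos: [0.6619, 0.1253, 0.2233]
orientation: [-180.0, -0.0, -177.1]
contact_force: [-0.0, 0.1, -2.9]
opening: 0.53
```

```bash
python3 plan.py 0.045 .6622,.128,.12,183 .6622,.128,.081,183
```

```text
now 14.15 [0.6619 0.1253 0.2233] [-180.    -0.  -177.1] 49.8
{"travel": [[-0.0, 0.001, 0.034], [-0.0, 0.001, 0.035], [-0.0, 0.001, 0.034], [-0.0, -0.0, 0.039]], "yaw": [-0.001, -0.0, -0.001, 0.0], "hand": [0.045, 0.045, 0.045, 0.045]}
end [0.6617 0.1283 0.0813] -177.0
```

Call:
jog_arm:
  travel:
    - [0,0.001,0.034]
    - [0,0.001,0.035]
    - [0,0.001,0.034]
    - [0,0,0.025]
    - [0,0,0.01]
  yaw: [0,0,0,0,0]
  hand: [0.045,0.045,0.045,0.045,0.045]

```text
time: 14.65
tcp_pos: [0.6598, 0.128, 0.0818]
orientation: [-180.0, -0.4, -177.1]
contact_force: [-1.5, 0.3, -2.3]
opening: 0.526
```

Call:
jog_arm:
  travel:
    - [0,0,0]
    - [0,0,0]
    - [0,0,0]
  yaw: [0,0,0]
  hand: [0.045,0.045,0.045]

```text
time: 14.95
tcp_pos: [0.6636, 0.1298, 0.0884]
orientation: [180.0, 0.3, -177.0]
contact_force: [-0.3, 0.2, -2.5]
opening: 0.526
```

Call:
jog_arm:
  travel:
    - [0,-0.001,0]
    - [0,0,0]
    - [0,0,0]
  yaw: [0,0,0]
  hand: [0.045,0.045,0.045]

```text
time: 15.25
tcp_pos: [0.6624, 0.1291, 0.0862]
orientation: [180.0, 0.1, -177.0]
contact_force: [-0.1, 0.4, -2.6]
opening: 0.531
```

Call:
jog_arm:
  travel:
    - [0,0,0.002]
    - [0,0,0.001]
    - [0,0,0]
    - [0,0,0]
    - [0,0,0]
  yaw: [0,0,0,0,0]
  hand: [0.045,0.045,0.045,0.045,0.045]

```text
time: 15.75
tcp_pos: [0.6621, 0.129, 0.0825]
orientation: [180.0, 0.0, -177.0]
contact_force: [0.1, 0.9, -2.8]
opening: 0.525
```

Still hanging (−2.8 N). I'll go down about 3 mm to contact, then release.

Call:
jog_arm:
  travel:
    - [0,-0.001,0.002]
    - [0,0,0.001]
    - [0,0,0]
    - [0,0,0]
  yaw: [0,0,0,0]
  hand: [0.045,0.045,0.045,0.045]

```text
time: 16.15
tcp_pos: [0.6623, 0.1279, 0.0797]
orientation: [-180.0, 0.0, -177.0]
contact_force: [0.2, -0.4, -1.9]
opening: 0.525
```

Call:
jog_arm:
  travel:
    - [0,0,0.001]
    - [0,0,0]
    - [0,0,0]
  yaw: [0,0,0]
  hand: [0.045,0.045,0.045]

```text
time: 16.45
tcp_pos: [0.6625, 0.1279, 0.0796]
orientation: [-180.0, 0.1, -177.0]
contact_force: [-1.4, -0.9, 3.0]
opening: 0.529
```

Call:
jog_arm:
  travel:
    - [0,0,0]
    - [0,0,0]
    - [0,0,0]
    - [0,0,-0.02]
    - [0,0,-0.04]
  yaw: [0,0,0,0,0]
  hand: [0.058,0.07,0.07,0.07,0.07]

```text
time: 16.95
tcp_pos: [0.6595, 0.1278, 0.1336]
orientation: [-180.0, -0.6, -177.0]
contact_force: [1.4, 0.4, -0.5]
opening: 0.744
```

Call:
jog_arm:
  travel:
    - [0,0,-0.03]
    - [-0.0086,-0.0305,0]
    - [-0.0086,-0.0305,0]
    - [-0.0086,-0.0305,0]
    - [0,0,0]
  yaw: [0,0,0,0,0]
  hand: [0.07,0.07,0.07,0.07,0.07]

```text
time: 17.45
tcp_pos: [0.6936, 0.0338, 0.1676]
orientation: [-179.9, -0.0, -177.3]
contact_force: [-0.5, 0.4, 0.4]
opening: 0.746
```

Call:
jog_arm:
  travel:
    - [0,0,0]
    - [0,0,0]
    - [0,0,0]
  yaw: [0,0,0]
  hand: [0.07,0.07,0.07]

```text
time: 17.75
tcp_pos: [0.6925, 0.0393, 0.1685]
orientation: [180.0, 0.0, -176.9]
contact_force: [1.6, 0.2, 0.1]
opening: 0.745
```

```bash
python3 plan.py 0.07 .6931,.0379,.125,185 .6931,.0379,.079,185
```

```text
now 17.75 [0.6925 0.0393 0.1685] [ 180.     0.  -176.9] 70.0
{"travel": [[-0.0, -0.001, 0.022], [-0.001, -0.0, 0.022], [0.0, -0.0, 0.023], [0.0, -0.0, 0.023]], "yaw": [-0.017, -0.016, -0.0, -0.0], "hand": [0.07, 0.07, 0.07, 0.07]}
end [0.6935 0.0384 0.0785] -175.0
```

Call:
jog_arm:
  travel:
    - [0,-0.001,0.022]
    - [-0.001,0,0.022]
    - [0,0,0.023]
    - [0,0,0.015]
    - [0,0,0.006]
  yaw: [-0.017,-0.016,0,0,0]
  hand: [0.07,0.07,0.07,0.07,0.07]

```text
time: 18.25
tcp_pos: [0.6925, 0.0379, 0.0782]
orientation: [180.0, -0.2, -175.1]
contact_force: [0.7, 0.0, -1.0]
opening: 0.747
```

Call:
jog_arm:
  travel:
    - [0,0,0]
    - [0,0,0]
    - [0,0,0]
  yaw: [0,0,0]
  hand: [0.07,0.07,0.07]

```text
time: 18.55
tcp_pos: [0.6948, 0.0371, 0.0824]
orientation: [-180.0, 0.2, -175.1]
contact_force: [-0.0, -0.4, 0.0]
opening: 0.746
```

Call:
jog_arm:
  travel:
    - [0,0,0]
    - [0,0,0]
    - [0,0,0]
    - [0,0,0]
    - [0,0,0]
  yaw: [0,0,0,0,0]
  hand: [0.06,0.052,0.045,0.045,0.045]

```text
time: 19.05
tcp_pos: [0.694, 0.0372, 0.081]
orientation: [180.0, 0.0, -175.1]
contact_force: [-0.3, 1.4, 1.5]
opening: 0.529
```

Call:
jog_arm:
  travel:
    - [0,0,-0.004]
    - [0,0,-0.004]
    - [0,0,0]
    - [0,0,0]
    - [0,0,0]
  yaw: [0,0,0,0,0]
  hand: [0.045,0.045,0.045,0.045,0.045]

```text
time: 19.55
tcp_pos: [0.6935, 0.037, 0.088]
orientation: [180.0, -0.0, -175.1]
contact_force: [-1.4, 0.3, -2.8]
opening: 0.528
```

Call:
jog_arm:
  travel:
    - [0.009,-0.001,0]
    - [0.01,0,0]
    - [0,0,0]
    - [0,0,0]
    - [0,0,0]
  yaw: [0,0,0,0,0]
  hand: [0.045,0.045,0.045,0.045,0.045]

```text
time: 20.05
tcp_pos: [0.6751, 0.0344, 0.0886]
orientation: [180.0, 0.0, -175.1]
contact_force: [0.5, 0.5, -1.8]
opening: 0.527
```

Call:
jog_arm:
  travel:
    - [0,0,0.003]
    - [0,0,0.003]
    - [0,0,0.001]
    - [0,0,0]
    - [0,0,0]
  yaw: [0,0,0,0,0]
  hand: [0.045,0.045,0.045,0.045,0.045]

```text
time: 20.55
tcp_pos: [0.6749, 0.0344, 0.0813]
orientation: [180.0, -0.0, -175.1]
contact_force: [-0.0, 0.1, -2.5]
opening: 0.53
```

Call:
jog_arm:
  travel:
    - [0,0,0.001]
    - [0,0,0.001]
    - [0,0,0]
    - [0,0,0]
  yaw: [0,0,0,0]
  hand: [0.045,0.045,0.045,0.045]

```text
time: 20.95
tcp_pos: [0.6753, 0.0345, 0.0809]
orientation: [-180.0, 0.1, -175.1]
contact_force: [-1.7, 0.3, 5.2]
opening: 0.528
```

Call:
jog_arm:
  travel:
    - [0,0,0]
    - [0,0,0]
    - [0,0,0]
    - [0,0,-0.02]
    - [0,0,-0.04]
  yaw: [0,0,0,0,0]
  hand: [0.058,0.07,0.07,0.07,0.07]

```text
time: 21.45
tcp_pos: [0.6722, 0.0344, 0.1344]
orientation: [179.9, -0.6, -175.1]
contact_force: [0.2, -0.3, 1.0]
opening: 0.744
```

Call:
jog_arm:
  travel:
    - [0,0,-0.03]
    - [0.0023,-0.0292,0]
    - [0.0023,-0.0292,0]
    - [0.0024,-0.0292,0]
    - [0,0,0]
  yaw: [0,0,0,0,0]
  hand: [0.07,0.07,0.07,0.07,0.07]

```text
time: 21.95
tcp_pos: [0.6752, -0.0573, 0.1688]
orientation: [-179.9, -0.0, -175.4]
contact_force: [-0.4, 0.1, 0.2]
opening: 0.747
```

Call:
jog_arm:
  travel:
    - [0,0,0]
    - [0,0,0]
    - [0,0,0]
  yaw: [0,0,0]
  hand: [0.07,0.07,0.07]

```text
time: 22.25
tcp_pos: [0.6754, -0.0522, 0.1694]
orientation: [180.0, -0.0, -175.0]
contact_force: [-0.6, -0.0, 0.5]
opening: 0.744
```

```bash
python3 plan.py 0.07 .6756,-.0536,.125,186 .6756,-.0536,.080,186
```

```text
now 22.25 [ 0.6754 -0.0522  0.1694] [ 180.   -0. -175.] 69.9
{"travel": [[-0.0, -0.001, 0.022], [-0.0, -0.0, 0.022], [-0.0, -0.0, 0.023], [-0.0, -0.0, 0.022]], "yaw": [-0.009, -0.009, 0.0, 0.0], "hand": [0.07, 0.07, 0.07, 0.07]}
end [ 0.6755 -0.0532  0.0804] -174.0
```

Call:
jog_arm:
  travel:
    - [0,-0.001,0.022]
    - [0,0,0.022]
    - [0,0,0.023]
    - [0,0,0.015]
    - [0,0,0.006]
  yaw: [-0.009,-0.009,0,0,0]
  hand: [0.07,0.07,0.07,0.07,0.07]

```text
time: 22.75
tcp_pos: [0.6744, -0.0534, 0.0791]
orientation: [179.9, -0.2, -174.0]
contact_force: [-0.4, 0.3, 0.4]
opening: 0.744
```

Call:
jog_arm:
  travel:
    - [0,0,0]
    - [0,0,0]
    - [0,0,0]
  yaw: [0,0,0]
  hand: [0.07,0.07,0.07]

```text
time: 23.05
tcp_pos: [0.6765, -0.0545, 0.0833]
orientation: [-180.0, 0.2, -174.1]
contact_force: [-0.4, -0.0, -0.7]
opening: 0.742
```

Call:
jog_arm:
  travel:
    - [0,0,0]
    - [0,0,0]
    - [0,0,0]
    - [0,0,0]
    - [0,0,0]
  yaw: [0,0,0,0,0]
  hand: [0.06,0.052,0.045,0.045,0.045]

```text
time: 23.55
tcp_pos: [0.6757, -0.0542, 0.0819]
orientation: [180.0, 0.0, -174.1]
contact_force: [-0.5, 1.1, 2.1]
opening: 0.53
```

Call:
jog_arm:
  travel:
    - [0,0,-0.004]
    - [0,0,-0.004]
    - [0,0,0]
    - [0,0,0]
    - [0,0,0]
  yaw: [0,0,0,0,0]
  hand: [0.045,0.045,0.045,0.045,0.045]

```text
time: 24.05
tcp_pos: [0.6752, -0.0544, 0.089]
orientation: [180.0, -0.0, -174.1]
contact_force: [0.6, -0.3, -2.9]
opening: 0.526
```

Call:
jog_arm:
  travel:
    - [-0.005,-0.0035,0]
    - [-0.0055,-0.0035,0]
    - [0,0,0]
    - [0,0,0]
    - [0,0,0]
  yaw: [0,0,0,0,0]
  hand: [0.045,0.045,0.045,0.045,0.045]

```text
time: 24.55
tcp_pos: [0.6866, -0.0603, 0.0893]
orientation: [180.0, -0.0, -174.1]
contact_force: [-0.5, -0.4, -3.4]
opening: 0.531
```

Call:
jog_arm:
  travel:
    - [0,0,0.003]
    - [0,0,0.003]
    - [0,0,0.002]
    - [0,0,0]
    - [0,0,0]
  yaw: [0,0,0,0,0]
  hand: [0.045,0.045,0.045,0.045,0.045]

```text
time: 25.05
tcp_pos: [0.6867, -0.06, 0.0819]
orientation: [180.0, 0.0, -174.1]
contact_force: [-0.7, 1.7, 0.0]
opening: 0.526
```

Call:
jog_arm:
  travel:
    - [0,0,0.001]
    - [0,0,0]
    - [0,0,0]
    - [0,0,0]
  yaw: [0,0,0,0]
  hand: [0.045,0.058,0.07,0.07]

```text
time: 25.45
tcp_pos: [0.6867, -0.0606, 0.0803]
orientation: [-180.0, 0.0, -174.1]
contact_force: [-0.0, 0.2, -0.4]
opening: 0.729
```

Call:
jog_arm:
  travel:
    - [0,0,-0.02]
    - [0,0,-0.04]
    - [0,0,-0.04]
    - [-0.004,0.031,-0.04]
    - [-0.004,0.031,-0.03]
  yaw: [0,0,0,0,0]
  hand: [0.07,0.07,0.07,0.07,0.07]

```text
time: 25.95
tcp_pos: [0.6887, 0.0011, 0.253]
orientation: [-180.0, 0.2, -174.2]
contact_force: [-0.5, 0.2, -0.1]
opening: 0.74
```

Call:
jog_arm:
  travel:
    - [-0.004,0.03,0]
    - [0,0,0]
    - [0,0,0]
    - [0,0,0]
  yaw: [0,0,0,0]
  hand: [0.07,0.07,0.07,0.07]

```text
time: 26.35
tcp_pos: [0.6888, 0.0309, 0.2485]
orientation: [-180.0, -0.1, -174.1]
contact_force: [0.4, 0.1, 0.5]
opening: 0.746
```

```bash
python3 - <<'E'
from h import *
import pickle
st,im,C=snap("pics/w8.png");print(st["tcp_pos"],st["orientation"],st["time"])
pickle.dump((st["tcp_pos"],st["orientation"]),open("w8.pkl","wb"))
r=28
for m in [(.6618,.1277),(.674,.034),(.6863,-.0604)]:
    x,y=px(C,[[*m,.116]])[0].round().astype(int);w=im[y-r:y+r,x-r:x+r];h=cv2.cvtColor(w,cv2.COLOR_BGR2HSV);k=cv2.inRange(h,(5,70,60),(28,255,255));k[np.hypot(*(np.indices(k.shape)-r))>22]=0
    k=max(cv2.findContours(k,0,2)[0],key=lambda k:cv2.boundingRect(k)[2]);e=cv2.fitEllipse(cv2.convexHull(k))
    p=pt(C,np.array(e[0])+[x-r,y-r],.116)[0];print(m,np.round(e[1],1),p.round(4),(p-m).round(4))
cv2.imwrite("pics/m8.png",im[60:330])
E
python3 plan.py .036 .56,-.24,.2,144.5; python3 plan.py .036 .56,-.24,.2,324.5|tail -1
```

```text
[0.68882097 0.03092485 0.24853827] [-1.79982061e+02 -1.19327936e-01 -1.74144997e+02] 26.35
(0.6618, 0.1277) [30.  32.6] [0.6608 0.1289] [-0.001   0.0012]
(0.674, 0.034) [30.8 31.5] [0.674  0.0349] [0.     0.0009]
(0.6863, -0.0604) [29.9 32.2] [ 0.6864 -0.06  ] [0.0001 0.0004]
now 26.4 [0.6888 0.0307 0.2486] [-1.800e+02 -1.000e-01 -1.742e+02] 69.8
{"travel": [[0.019, -0.032, 0.006], [0.017, -0.034, 0.006], [0.013, -0.035, 0.006], [0.011, -0.036, 0.006], [0.007, -0.037, 0.006]], "yaw": [0.09, 0.09, 0.09, 0.091, 0.09], "hand": [0.036, 0.036, 0.036, 0.036, 0.036]}
{"travel": [[0.003, -0.037, 0.006], [0.0, -0.037, 0.007], [-0.003, -0.038, 0.006]], "yaw": [0.09, 0.09, 0.09], "hand": [0.036, 0.036, 0.036]}
end [ 0.5599 -0.2403  0.1996] -215.5
end [ 0.5599 -0.2396  0.1996] -35.5
```

View pics/m8.png

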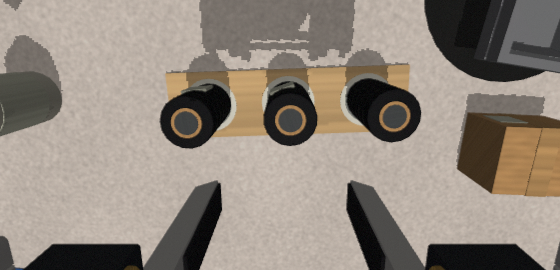

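The rolls stand within about 1.5 mm of their marks in an even row. The picture shows their tops at image columns 186, 290 and 394, all upright. Now tub 3, pinched on its board-side rim.

```bash
python3 plan.py .036 .5514,-.2479,.15,144.5
```

```text
now 26.4 [0.6888 0.0307 0.2486] [-1.800e+02 -1.000e-01 -1.742e+02] 69.8
{"travel": [[0.021, -0.033, 0.012], [0.017, -0.034, 0.013], [0.015, -0.037, 0.012], [0.011, -0.037, 0.012], [0.007, -0.038, 0.013]], "yaw": [0.09, 0.09, 0.09, 0.091, 0.09], "hand": [0.036, 0.036, 0.036, 0.036, 0.036]}
{"travel": [[0.005, -0.038, 0.012], [0.0, -0.039, 0.012], [-0.002, -0.039, 0.013]], "yaw": [0.09, 0.09, 0.09], "hand": [0.036, 0.036, 0.036]}
end [ 0.551  -0.2477  0.1496] -215.5
```

Call:
jog_arm:
  travel:
    - [0.021,-0.033,0.012]
    - [0.017,-0.034,0.013]
    - [0.015,-0.037,0.012]
    - [0.011,-0.037,0.012]
    - [0.007,-0.038,0.013]
  yaw: [0.09,0.09,0.09,0.091,0.09]
  hand: [0.036,0.036,0.036,0.036,0.036]

```text
time: 26.9
tcp_pos: [0.6024, -0.1451, 0.1869]
orientation: [-180.0, -0.0, 159.8]
contact_force: [0.1, 0.3, 0.4]
opening: 0.389
```

Call:
jog_arm:
  travel:
    - [0.005,-0.038,0.012]
    - [0,-0.039,0.012]
    - [-0.002,-0.039,0.013]
    - [0,0,0]
    - [0,0,0]
  yaw: [0.09,0.09,0.09,0,0]
  hand: [0.036,0.036,0.036,0.036,0.036]

```text
time: 27.4
tcp_pos: [0.5505, -0.248, 0.1499]
orientation: [180.0, -0.1, 144.4]
contact_force: [0.9, 0.4, 0.4]
opening: 0.381
```

Call:
jog_arm:
  travel:
    - [0,0,0]
    - [0,0,0]
  yaw: [0,0]
  hand: [0.036,0.036]

```text
time: 27.6
tcp_pos: [0.5525, -0.2459, 0.1515]
orientation: [180.0, 0.1, 144.7]
contact_force: [-0.0, 0.5, 0.1]
opening: 0.383
```

```bash
python3 - <<'E'
from h import *
st,im,C=snap("pics/w9.png");print(st["tcp_pos"],st["orientation"],st["time"])
q=px(C,[[.5203+x*np.cos(b)-y*np.sin(b),-.2915+x*np.sin(b)+y*np.cos(b),.066] for b in[np.radians(144.5)] for x,y in((.076,.058),(.076,-.058),(-.076,-.058),(-.076,.058))]);print(q.round().tolist(),fitrect(im,C,q,r=6))
E
python3 plan.py .036 .5514,-.2479,.08,144.5  .5514,-.2479,.047,144.5
```

```text
[ 0.55249039 -0.24592052  0.15151922] [1.79970984e+02 6.28592970e-02 1.44696147e+02] 27.6
side 0 med res px 0.11
side 1 med res px 0.27
side 2 med res px 0.57
side 3 med res px 0.21
corners [[127.19999694824219, 109.5], [285.8999938964844, 109.9000015258789], [287.1000061035156, 294.3999938964844], [151.6999969482422, 294.5]]
[[129.0, 110.0], [286.0, 111.0], [285.0, 295.0], [150.0, 294.0]] (array([ 0.5203, -0.2911]), np.float64(0.1163), np.float64(0.1527), np.float64(145.3))
now 27.65 [ 0.5525 -0.2458  0.1515] [1.800e+02 1.000e-01 1.447e+02] 36.1
{"travel": [[-0.0, -0.001, 0.036], [-0.0, -0.001, 0.036], [-0.0, -0.0, 0.033]], "yaw": [0.002, 0.002, -0.0], "hand": [0.036, 0.036, 0.036]}
end [ 0.5513 -0.2475  0.0465] 144.5
```

Call:
jog_arm:
  travel:
    - [0,-0.001,0.036]
    - [0,-0.001,0.036]
    - [0,0,0.02]
    - [0,0,0.012]
    - [0,0,0]
  yaw: [0,0,0,0,0]
  hand: [0.036,0.036,0.036,0.036,0.036]

```text
time: 28.15
tcp_pos: [0.5499, -0.247, 0.0451]
orientation: [-180.0, -0.2, 144.7]
contact_force: [-0.2, -0.3, -0.8]
opening: 0.386
```

Call:
jog_arm:
  travel:
    - [0,0,0]
    - [0,0,0]
    - [0,0,0]
  yaw: [0,0,0]
  hand: [0.036,0.036,0.036]

```text
time: 28.45
tcp_pos: [0.5516, -0.2488, 0.0487]
orientation: [180.0, 0.2, 144.6]
contact_force: [-0.1, -0.1, -0.6]
opening: 0.381
```

Call:
jog_arm:
  travel:
    - [0,0,0]
    - [0,0,0]
    - [0,0,0]
    - [0,0,0]
    - [0,0,0]
  yaw: [0,0,0,0,0]
  hand: [0.02,0.01,0.003,0.003,0.003]
  grip_force: 45

```text
time: 28.95
tcp_pos: [0.5507, -0.2482, 0.047]
orientation: [180.0, 0.0, 144.6]
contact_force: [-0.6, 0.3, 0.1]
opening: 0.093
```

Call:
jog_arm:
  travel:
    - [0,0,-0.01]
    - [0,0,-0.02]
    - [0,0,-0.035]
    - [0,0,-0.04]
    - [0,0,-0.04]
  yaw: [0,0,0,0,0]
  hand: [0.003,0.003,0.003,0.003,0.003]

```text
time: 29.45
tcp_pos: [0.55, -0.248, 0.1931]
orientation: [-180.0, -0.1, 144.6]
contact_force: [0.1, -0.2, -1.4]
opening: 0.091
```

Call:
jog_arm:
  travel:
    - [0,0,0]
    - [0,0,0]
    - [0,0,0]
    - [0,0,0]
  yaw: [0,0,0,0]
  hand: [0.003,0.003,0.003,0.003]

```text
time: 29.85
tcp_pos: [0.5494, -0.2477, 0.189]
orientation: [-180.0, -0.3, 144.6]
contact_force: [-0.1, 0.5, -1.3]
opening: 0.093
```

```bash
python3 plan.py .003 .533,.341,.19,176.5
```

```text
now 29.85 [ 0.5494 -0.2477  0.189 ] [-180.    -0.3  144.6] 8.7
{"travel": [[0.024, 0.031, -0.0], [0.022, 0.033, -0.0], [0.021, 0.033, -0.0], [0.02, 0.033, -0.0], [0.019, 0.035, -0.0]], "yaw": [-0.037, -0.037, -0.037, -0.037, -0.038], "hand": [0.003, 0.003, 0.003, 0.003, 0.003]}
{"travel": [[0.018, 0.035, -0.0], [0.016, 0.036, -0.0], [0.014, 0.036, -0.001], [0.014, 0.037, 0.0], [0.012, 0.037, 0.0]], "yaw": [-0.037, -0.037, -0.037, -0.037, -0.037], "hand": [0.003, 0.003, 0.003, 0.003, 0.003]}
{"travel": [[0.01, 0.038, 0.0], [0.01, 0.038, 0.0], [0.008, 0.039, 0.0], [0.006, 0.039, 0.0], [0.005, 0.039, 0.0]], "yaw": [-0.037, -0.037, -0.038, -0.037, -0.037], "hand": [0.003, 0.003, 0.003, 0.003, 0.003]}
end [0.5329 0.3415 0.19  ] 176.5
```

Call:
jog_arm:
  travel:
    - [0.024,0.031,0]
    - [0.022,0.033,0]
    - [0.021,0.033,0]
    - [0.02,0.033,0]
    - [0.019,0.035,0]
  yaw: [-0.037,-0.037,-0.037,-0.037,-0.038]
  hand: [0.003,0.003,0.003,0.003,0.003]

```text
time: 30.35
tcp_pos: [0.5441, -0.0505, 0.1899]
orientation: [-180.0, -0.2, 155.3]
contact_force: [0.8, 0.4, -1.4]
opening: 0.088
```

Call:
jog_arm:
  travel:
    - [0.018,0.035,0]
    - [0.016,0.036,0]
    - [0.014,0.036,0]
    - [0.014,0.037,0]
    - [0.012,0.037,0]
  yaw: [-0.037,-0.037,-0.037,-0.037,-0.037]
  hand: [0.003,0.003,0.003,0.003,0.003]

```text
time: 30.85
tcp_pos: [0.5382, 0.1452, 0.19]
orientation: [-179.9, -0.2, 165.9]
contact_force: [1.3, -0.1, -0.6]
opening: 0.088
```

Call:
jog_arm:
  travel:
    - [0.01,0.038,0]
    - [0.01,0.038,0]
    - [0.008,0.039,0]
    - [0.006,0.039,0]
    - [0.005,0.039,0]
  yaw: [-0.037,-0.037,-0.038,-0.037,-0.037]
  hand: [0.003,0.003,0.003,0.003,0.003]

```text
time: 31.35
tcp_pos: [0.533, 0.3421, 0.1898]
orientation: [-179.9, -0.2, 176.6]
contact_force: [0.5, -0.8, -1.5]
opening: 0.095
```

Call:
jog_arm:
  travel:
    - [0,0,0]
    - [0,0,0]
    - [0,0,0]
    - [0,0,0]
    - [0,0,0]
  yaw: [0,0,0,0,0]
  hand: [0.003,0.003,0.003,0.003,0.003]

```text
time: 31.85
tcp_pos: [0.5343, 0.3396, 0.192]
orientation: [-180.0, 0.0, 176.4]
contact_force: [-0.3, -0.0, -2.2]
opening: 0.093
```

```bash
python3 plan.py .003 .533,.341,.145,176.5
```

```text
now 31.85 [0.5343 0.3396 0.192 ] [-180.     0.   176.4] 8.7
{"travel": [[0.001, 0.001, 0.024], [0.0, 0.0, 0.023]], "yaw": [-0.001, -0.001], "hand": [0.003, 0.003]}
end [0.5334 0.3407 0.145 ] 176.5
```

Call:
jog_arm:
  travel:
    - [0.001,0.001,0.024]
    - [0,0,0.025]
    - [0,0,0.01]
    - [0,0,0]
    - [0,0,0]
  yaw: [-0.002,-0.002,0,0,0]
  hand: [0.003,0.003,0.003,0.003,0.003]

```text
time: 32.35
tcp_pos: [0.5335, 0.3418, 0.1339]
orientation: [180.0, 0.1, 176.7]
contact_force: [0.8, -1.1, -2.0]
opening: 0.09
```

Call:
jog_arm:
  travel:
    - [0,0,0.018]
    - [0,0,0.014]
    - [0,0,0.01]
    - [0,0,0.003]
    - [0,0,0]
  yaw: [0,0,0,0,0]
  hand: [0.003,0.003,0.003,0.003,0.003]

```text
time: 32.85
tcp_pos: [0.533, 0.3419, 0.0879]
orientation: [-180.0, -0.0, 176.7]
contact_force: [0.5, -0.1, -1.0]
opening: 0.088
```

Call:
jog_arm:
  travel:
    - [0,0,0]
    - [0,0,0]
    - [0,0,0]
  yaw: [0,0,0]
  hand: [0.003,0.003,0.003]

```text
time: 33.15
tcp_pos: [0.5333, 0.3421, 0.0884]
orientation: [180.0, 0.1, 176.7]
contact_force: [-0.2, 0.1, -1.4]
opening: 0.092
```

Call:
jog_arm:
  travel:
    - [0,0,0.001]
    - [0,0,0.001]
    - [0,0,0]
  yaw: [0,0,0]
  hand: [0.003,0.003,0.003]

```text
time: 33.45
tcp_pos: [0.5333, 0.342, 0.0869]
orientation: [180.0, 0.1, 176.7]
contact_force: [-1.0, -0.3, 3.5]
opening: 0.088
```

Call:
jog_arm:
  travel:
    - [0,0,0]
    - [0,0,0]
    - [0,0,0]
    - [0,0,0]
    - [0,0,-0.02]
  yaw: [0,0,0,0,0]
  hand: [0.015,0.03,0.03,0.03,0.03]

```text
time: 33.95
tcp_pos: [0.5309, 0.3403, 0.1023]
orientation: [-179.7, -0.4, 176.7]
contact_force: [0.1, 0.2, 0.3]
opening: 0.317
```

Call:
jog_arm:
  travel:
    - [0,0,-0.04]
    - [0,0,-0.04]
    - [0,-0.027,-0.04]
    - [0,-0.027,-0.025]
    - [0,0,0]
  yaw: [0,0,0,0,0]
  hand: [0.03,0.03,0.07,0.07,0.07]

```text
time: 34.45
tcp_pos: [0.5317, 0.2854, 0.2564]
orientation: [179.9, 0.5, 176.5]
contact_force: [-0.8, -0.1, 1.2]
opening: 0.54
```

Call:
jog_arm:
  travel:
    - [0,0,0]
    - [0,0,0]
    - [0,0,0]
    - [0,0,0]
  yaw: [0,0,0,0]
  hand: [0.07,0.07,0.07,0.07]

```text
time: 34.85
tcp_pos: [0.5293, 0.2883, 0.2488]
orientation: [-179.9, -0.2, 176.8]
contact_force: [0.2, -0.1, -1.0]
opening: 0.744
```

Run:
```python
from h import *
st,im,C=snap("pics/w10.png");print(st["tcp_pos"],st["orientation"],st["time"])
a=np.radians(176.7)
for z in(.106,):
  q=px(C,[[.530+x*np.cos(a)-y*np.sin(a),.287+x*np.sin(a)+y*np.cos(a),z] for x,y in((.076,.058),(.076,-.058),(-.076,-.058),(-.076,.058))]);print(q.round(1).tolist());print(fitrect(im,C,q,z=z,r=4,f0=np.abs))
s=optics.grab_frame("scene")[100:280,230:470,::-1];i=im[60:360,100:500].copy()
cv2.imwrite("pics/m10.png",np.hstack([i,cv2.resize(s,(400,300),interpolation=0)]))
t=optics.grab_frame("top")[:,:,::-1];cv2.imwrite("pics/top1.png",t)
```

```text
[0.52932234 0.28833779 0.24881695] [-179.90931304   -0.18275942  176.79595718] 34.85
[[218.1, 110.6], [347.8, 110.9], [340.0, 266.2], [225.6, 265.9]]
side 0 med res px 0.05
side 1 med res px 0.03
side 2 med res px 0.98
side 3 med res px 1.14
corners [[221.10000610351562, 109.80000305175781], [344.3999938964844, 109.5], [336.3999938964844, 269.3999938964844], [227.6999969482422, 266.1000061035156]]
(array([0.5305, 0.2865]), np.float64(0.1103), np.float64(0.1549), np.float64(176.5))
```

View pics/m10.png

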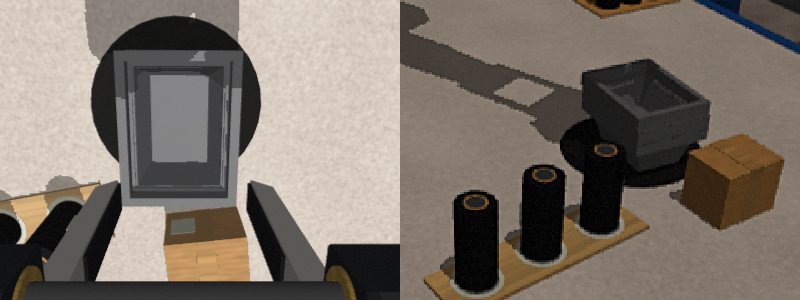

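Run:
```python
from h import *
C=cam("wrist",dict(tcp_pos=np.array([.52932,.28834,.24882]),orientation=[-179.909,-.183,176.796]));im=cv2.imread("pics/w10.png")
a=np.radians(176.7);q=px(C,[[.530+x*np.cos(a)-y*np.sin(a),.2885+x*np.sin(a)+y*np.cos(a),.106] for x,y in((.076,.058),(.076,-.058),(-.076,-.058),(-.076,.058))])
print(fitrect(im,C,q,z=.106,r=4,f0=lambda g:-g))
print(fitrect(im,C,q,z=.106,r=3,f0=np.abs))
i=cv2.resize(im[85:290,190:370],None,fx=3,fy=2.9,interpolation=0);cv2.imwrite("pics/m11.png",i)
s=cv2.imread("pics/top1.png")
t0=cv2.imread("pics/top0.png").astype(int)
for n,(x,y,w,h) in dict(bottle=(390,70,60,75),carton=(95,92,68,62),caliper=(320,280,95,40)).items(): print(n,np.abs(s[y:y+h,x:x+w]-t0[y:y+h,x:x+w]).mean().round(2))
```

```text
side 0 med res px 0.0
side 1 med res px 0.96
side 2 med res px 1.89
side 3 med res px 0.55
corners [[215.8000030517578, 109.5], [344.79998779296875, 109.80000305175781], [340.79998779296875, 271.5], [224.5, 261.0]]
(array([0.5296, 0.2859]), np.float64(0.1168), np.float64(0.1532), np.float64(177.6))
side 0 med res px 0.0
side 1 med res px 1.81
side 2 med res px 0.57
side 3 med res px 0.0
corners [[222.1999969482422, 109.5999984741211], [350.5, 109.80000305175781], [340.1000061035156, 268.8999938964844], [229.60000610351562, 265.79998779296875]]
(array([0.5304, 0.2896]), np.float64(0.1134), np.float64(0.1544), np.float64(176.4))
bottle 2.3
carton 17.05
caliper 2.55
```

View pics/m11.png

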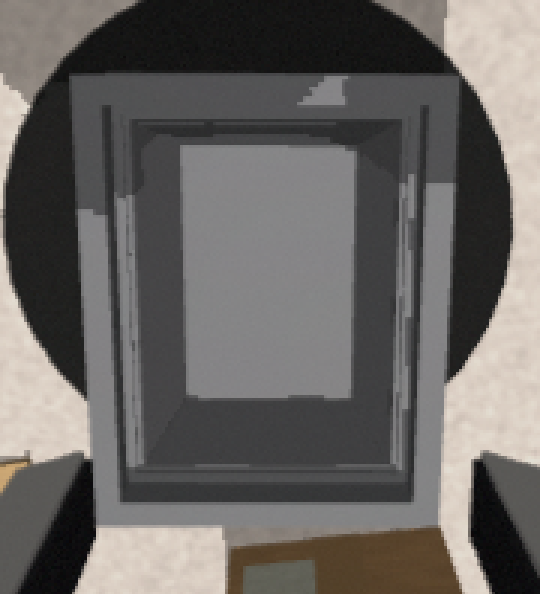

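The enlarged rim is square, with corners at full-frame (213.3,110.9), (343.3,111.2), (335.7,266.4) and (222,266.4). The carton difference is probably the arm above it, so I'll back off and recheck.

Call:
jog_arm:
  travel:
    - [0.04,0,-0.01]
    - [0.04,0,0]
    - [0.04,0,0]
    - [0.04,0,0]
    - [0.03,0,0]
  yaw: [0,0,0,0,0]
  hand: [0.07,0.07,0.07,0.07,0.07]

```text
time: 35.5
tcp_pos: [0.3381, 0.2988, 0.2612]
orientation: [180.0, 0.0, 176.8]
contact_force: [-0.0, 0.4, 0.7]
opening: 0.745
```

Call:
jog_arm:
  travel:
    - [0,0.04,0]
    - [0,0.04,0]
    - [0,0.04,0]
    - [0,0,0]
    - [0,0,0]
  yaw: [0,0,0,0,0]
  hand: [0.07,0.07,0.07,0.07,0.07]

```text
time: 36.0
tcp_pos: [0.3467, 0.4188, 0.2602]
orientation: [-179.9, -0.0, 176.8]
contact_force: [-0.2, 1.0, -0.6]
opening: 0.744
```

Run:
```python
from h import *
C=cam("wrist",dict(tcp_pos=np.array([.52932,.28834,.24882]),orientation=[-179.909,-.183,176.796]))
q=[(213.3,110.9),(343.3,111.2),(335.7,266.4),(222,266.4)]
for z in(.101,.106,.111): print(z,rect(pt(C,q,z)))
s=optics.grab_frame("top")[:,:,::-1];cv2.imwrite("pics/top2.png",s);t0=cv2.imread("pics/top0.png").astype(int)
for n,(x,y,w,h) in dict(bottle=(390,70,60,75),carton=(95,92,68,62),caliper=(320,280,95,40)).items(): print(n,np.abs(s[y:y+h,x:x+w]-t0[y:y+h,x:x+w]).mean().round(2))
print(arm.state()["tcp_pos"])
sc=optics.grab_frame("scene")[:,:,::-1];cv2.imwrite("pics/m12.png",np.hstack([cv2.resize(s[80:290,70:350],(400,300)),cv2.resize(sc[130:310,230:470],(400,300))]))
```

```text
0.101 (array([0.5314, 0.2827]), np.float64(0.1176), np.float64(0.1545), np.float64(176.8))
0.106 (array([0.5301, 0.2829]), np.float64(0.1159), np.float64(0.1522), np.float64(176.8))
0.111 (array([0.5289, 0.2831]), np.float64(0.1141), np.float64(0.1498), np.float64(176.8))
bottle 7.62
carton 7.64
caliper 8.58
[0.3469476  0.41814624 0.26068427]
```

View pics/m12.png

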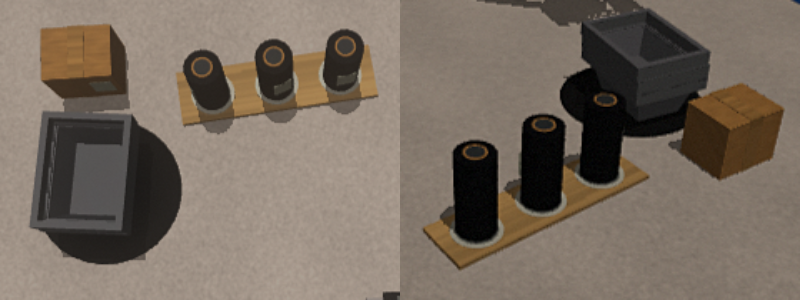

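The picture shows a square stack on the mat, three upright rolls centred in their rings, and the carton untouched. Its rim fits 116 x 152 mm at exactly z = 0.106, so it is fully home. Handing in.

```bash
python3 -c "
from rig import workorder
print(workorder.close_job())"
```

```text
the job is handed in; nothing more can be done
None
```

I finished the job and handed it in at about 36 s, with the three tubs nested on the mat and all three rolls on their marks. The hand-in reports no verdict.

**What I did:**
- Nested the empty tub in the tub on the mat.
- Moved roll_a from its tub to the empty mark.
- Lifted the other two rolls onto their mark centres.
- Nested the last tub on top of the stack.

**Last checks:**
- **Rolls:** all three stood upright, within about 1.5 mm of the mark centres I had measured.
- **Stack:** the top rim measured 116 x 152 mm at z = 0.106 m, which is what a level, fully home stack should give. It sits about 15 mm from the mat centre.
- **Bystanders:** the bottle, carton and caliper showed no visible movement in the last views. The top-view difference was uniform at about 8 grey levels, which I took to be lighting.

**Disagreements:**
- **Top tub fit:** the automatic edge fit was unreliable here because the rim blends into the dark mat. It gave y between 0.286 and 0.290 m, and I used hand-read corners instead, which gave 0.283 m.
- **Centre offset:** the hand-read centre is about 3 mm from the bottom tub's and 5 mm from the middle tub's as measured earlier. That is inside the 8 mm limit but more than the 2.5 mm play, so I put it down to measurement error.

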